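Cure the bowl emblems in the sprung UV drawer

TASK

The club emblems on the brass-footed stands have just been domed with resin and need curing: pull the curing cabinet's sprung drawer right out to its stop so that it stays open, stand every emblem stand upright in a drawer pocket of its own, then slide the drawer fully home. Set the cabinet's time dial to the two-dot mark, and leave the bowl, plumb bob, spirit level and mallet where they are.

Things in the scene. Friction and masses are not known exactly. Their poses are not given: they have to be found in the camera images.
- cabinet: Bench-top UV curing cabinet, white top and grey sides, fixed to the counter, 400 mm wide, 240 mm deep, 125 mm high. Origin: middle of its front face's lower edge, on the counter; its -x axis points out of the front (the way the drawer comes out), z up. A drawer fills the front; the time dial is on the top.
- drawer (a joint): Drawer travel in m along the cabinet's -x axis: 0 fully home, 0.135 at its hard stop. Sprung shut with 2 N when home and 3.5 N far out, plus drag of 30 N per m/s. From 0.105 a roller catch adds up to 9 N; let go before about 0.127 it runs home by itself within 2 s, beyond that the catch draws it to the stop and holds it with about 4 N. Pushed in past the catch it springs home by itself.
- drawer_handle (a point): Centre of the drawer's level steel bar handle, 12 mm thick, 160 mm long, parallel to the cabinet's front, 88 mm above the counter, 45 mm clear of the drawer's white front panel (12 mm thick, 396 mm wide, 10 to 98 mm above the counter). Moves with the drawer; its axes are the cabinet's.
- dial (a joint): Angle of the time dial in rad, growing clockwise seen from above, with four sprung clicks: 0 the short white bar mark, 0.6 one yellow dot, 1.2 two dots, 1.8 three dots. Stops at -0.04 and 1.84. Let go, it settles into the nearest click; getting over a click takes about 0.15 N m.
- dial_grip (a point): On the dial's axis, at the top of its black bar grip, 162 mm above the counter. The bar is 56 mm long, 15 mm wide and 27 mm high and stands on a disc of 52 mm diameter, 10 mm high, on the cabinet's top. This point's x axis runs along the bar towards the white pointer line and turns with the dial; its z axis is up.
- mat: Blue silicone mat, 300 x 250 mm and 3 mm thick, fixed on the counter, on which the emblem stands start. Origin at the middle of its underside.
- pocket0 (a point): Centre of the floor of drawer pocket 0 (moves with the drawer). Each round pocket is 56 mm across and 12 mm deep, its floor 14 mm above the counter; the five lie in one row 64 mm apart, parallel to the front panel, 64 mm behind its inner face, and 71 mm in front of the cabinet's face when the drawer is at its stop. Inside the closed cabinet there are 98 mm of headroom above the counter.
- pocket1 (a point): Centre of the floor of drawer pocket 1 (moves with the drawer). Each round pocket is 56 mm across and 12 mm deep, its floor 14 mm above the counter; the five lie in one row 64 mm apart, parallel to the front panel, 64 mm behind its inner face, and 71 mm in front of the cabinet's face when the drawer is at its stop. Inside the closed cabinet there are 98 mm of headroom above the counter.
- pocket2 (a point): Centre of the floor of drawer pocket 2 (moves with the drawer). Each round pocket is 56 mm across and 12 mm deep, its floor 14 mm above the counter; the five lie in one row 64 mm apart, parallel to the front panel, 64 mm behind its inner face, and 71 mm in front of the cabinet's face when the drawer is at its stop. Inside the closed cabinet there are 98 mm of headroom above the counter.
- pocket3 (a point): Centre of the floor of drawer pocket 3 (moves with the drawer). Each round pocket is 56 mm across and 12 mm deep, its floor 14 mm above the counter; the five lie in one row 64 mm apart, parallel to the front panel, 64 mm behind its inner face, and 71 mm in front of the cabinet's face when the drawer is at its stop. Inside the closed cabinet there are 98 mm of headroom above the counter.
- pocket4 (a point): Centre of the floor of drawer pocket 4 (moves with the drawer). Each round pocket is 56 mm across and 12 mm deep, its floor 14 mm above the counter; the five lie in one row 64 mm apart, parallel to the front panel, 64 mm behind its inner face, and 71 mm in front of the cabinet's face when the drawer is at its stop. Inside the closed cabinet there are 98 mm of headroom above the counter.
- stand1: Emblem stand whose emblem is green: round brass foot 50 mm across and 14 mm high, beech stem 36 mm across up to 64 mm, on it the resin-domed emblem disc, 66 mm high in all, about 0.26 kg, heavy foot. Origin at the centre of its underside, z up through the emblem. May be absent.
- stand2: Emblem stand whose emblem is yellow: round brass foot 50 mm across and 14 mm high, beech stem 36 mm across up to 64 mm, on it the resin-domed emblem disc, 66 mm high in all, about 0.26 kg, heavy foot. Origin at the centre of its underside, z up through the emblem. May be absent.
- stand3: Emblem stand whose emblem is red: round brass foot 50 mm across and 14 mm high, beech stem 36 mm across up to 64 mm, on it the resin-domed emblem disc, 66 mm high in all, about 0.26 kg, heavy foot. Origin at the centre of its underside, z up through the emblem. May be absent.
- stand4: Emblem stand whose emblem is blue: round brass foot 50 mm across and 14 mm high, beech stem 36 mm across up to 64 mm, on it the resin-domed emblem disc, 66 mm high in all, about 0.26 kg, heavy foot. Origin at the centre of its underside, z up through the emblem. May be absent.
- stand5: Emblem stand whose emblem is orange: round brass foot 50 mm across and 14 mm high, beech stem 36 mm across up to 64 mm, on it the resin-domed emblem disc, 66 mm high in all, about 0.26 kg, heavy foot. Origin at the centre of its underside, z up through the emblem. May be absent.
- bowl: Red resin lawn bowl resting on its side on the counter, 127 mm across and 116 mm high. Bystander. Origin at the centre of its underside.
- bob: Brass plumb bob standing point up, 40 mm across, 100 mm high. Bystander. Origin at the centre of its underside.
- level: Steel spirit level, 230 x 22 x 46 mm, lying along its x axis. Bystander. Origin at the centre of its underside.
- mallet: Small ash mallet lying along its x axis, 290 mm long; head 65 x 115 x 55 mm at the +x end, 26 mm handle. Bystander. Origin 100 mm from the middle of the head, on the counter.
Not all that is in view belongs to the job. Leave any turquoise look-alike of the stand1 alone.

How it is judged:
By the outcome, as a careful person would: the job done as asked, in the order asked, and still so for the second after the job is handed in, with the robot touching nothing.
Of stand1, stand2, stand3, stand4, stand5 only 3 to 5 are there at a start; the rules pass over those that are not, and their reading is None.
At some moment in a run one of stand1, stand2, stand3, stand4, stand5 may be knocked a few centimetres aside while the robot is not near it.
Once in a run the grip may slacken for a moment while it holds something.
It also fails if it takes over 210 s, if anything falls off the work surface, if the arm or the gripper's body presses on something with over 40 N, if the wrist force passes 120 N, or if a joint passes its speed limit or range.

ROBOT

A 6-joint arm with a two-finger parallel gripper is mounted at the origin on the work surface. World frame = base frame: x ahead of the robot, y to its left, z up, the work surface at z = 0. Lengths are in m, angles in degrees, forces in N, time in s.
With the tool pointing down it reaches from about 0.275 to 0.825 m from the base axis. Payload 4.9 kg.
Tool frame: the origin (TCP) lies at the very end of the fingers, on their centre line; the grasp point (between the pads) lies 19 mm behind it; z points along the fingers, x is the direction in which the jaws open and shut, and the axes are right-handed (so a half turn about z gives the same grasp; the last joint's range is limited). The gripper opens to 85 mm and grips with 20 to 120 N. Pads are 22 mm wide; open, the fingers measure 114 mm over their backs; the gripper's body (76 mm by 85 mm) begins 54 mm behind the grasp point. The pads swing forward as they close: fully open they stand 13 mm farther back than shut.
Start: joints at [56.941, 18.69, -11.035, 60.275, 0, 82.311], TCP at [0.236, 0.497, 0.231] pointing down, gripper open.
Joint ranges: [-152.03, 152.03], [-55.5, 102.48], [-74.3, 77.21], [-110.64, 120.58], [-84.22, 78.4], [-180, 180]. Speed limits (degrees/s): [147.25, 147.25, 180, 180, 180, 180].

INTERFACE

Orientations are given as [roll, pitch, yaw] about the fixed x, y, z axes, in that order (R = Rz(yaw) Ry(pitch) Rx(roll)).
In Python, from plant import get_obs, optics, manip gives the robot as it stands. The module is installed in compiled form; this text tells all that it offers.
- The arm moves only by the tool apply_moves, never from a script. Its argument "plan" is a list of rows, each an object with "hand": the gripper's target within -1 to 1 (shut at 1, half-way at 0, fully open at -1); "linear": the shift along the world's x, y, z in mm, a list of three; "dr": the turn, a rotation vector about the world's x, y, z in degrees, a list of three. In form: [{"hand": hand, "linear": [dx, dy, dz], "dr": [rx, ry, rz]}, ...]. A call has 1 to 5 rows; each row is the pose to reach, as a shift and turn from the pose commanded when the call began; what a row does not reach only later rows make up. A row lasts 1/12 s, in which the tool goes at most 41.7 mm and 7.16 degrees, less where a joint would pass 70% of its speed; a pose out of reach is approached as far as the arm can. A call with a gripper value outside its range is refused whole. The fingers move at their own pace and stop on an object; the grip force is fixed at half the most. Time passes only in rows, so rows that repeat a pose let the fingers close. It gives the time, the measured TCP pose, the force and the opening at its end, in the units of the state.
- get_obs(): the state, without advancing time (a new reading comes with each control period).
- optics.capture(name): name is "scene" or "top" or "wrist"; returns a dict with "frame" (420x560x3 uint8, red, green, blue), "range_z" (420x560 float32, m along the optical axis (not along the pixel's ray), 0 where there is no reading), "K" (3x3 intrinsics, pixels), "rvec" (rotation vector, rad) and "tvec" (3), from world to camera coordinates, as OpenCV has them. Camera axes: x right, y down, z forward; pixel columns grow to the right and rows downward; lengths in m; the calibration is good to about 2 mm. A picture is of the moment at which its call begins.
- manip.hand_in(): hands the job in, once; it reports no verdict.
The state is a dict: "time": time; "qpos": joint angles; "joint_velocities": joint speeds; "tau": joint torques, N m; "tcp_pos": TCP position; "eef_rot": TCP orientation; "ft_force": force on the tool from outside, world axes, zero at the start; "torque": the same for the moment, N m; "opening": opening from 0.0 (shut) to 1.0 (fully open).
Only numpy, scipy, OpenCV 4.12 (cv2) and the standard library are available. Lean on these libraries where they do the work, as an engineer would, in place of code of your own. Each camera call takes 0.05 s, during which the arm holds its last target.

## Working session

There is one attempt and no reset: what is moved stays moved. The work goes in short steps, Python scripts to look and compute and a tool call to move; the robot and the scene stay as the last step left them, time stands still between calls to the robot, and variables do not carry over. Pictures are saved under pics/ and viewed, and the job is handed in when it is done.

Besides the shell and the picture viewer there is one more tool, called after "Request:" by a JSON object that holds its "fn" and its "kwargs". apply_moves: Moves the arm, as the interface text tells. Its arguments: {"type":"object","properties":{"plan":{"type":"array","items":{"type":"object","properties":{"hand":{"type":"number"},"linear":{"type":"array","items":{"type":"number"}},"dr":{"type":"array","items":{"type":"number"}}}}}},"required":["plan"]}

```bash
mkdir -p pics
cat > h.py <<'E'
import numpy as np, cv2
from plant import get_obs, optics, manip
def cap(n,f=None):
    c=optics.capture(n)
    if f: cv2.imwrite('pics/'+f,c['frame'][:,:,::-1])
    return c
def cloud(c):
    K=np.array(c['K']);R=cv2.Rodrigues(np.array(c['rvec'],float))[0];t=np.array(c['tvec'],float).ravel()
    z=c['range_z'];h,w=z.shape;u,v=np.meshgrid(np.arange(w),np.arange(h))
    P=np.stack([(u-K[0,2])/K[0,0]*z,(v-K[1,2])/K[1,1]*z,z],-1)
    W=(P-t)@R
    W[z==0]=np.nan
    return W
def proj(c,p):
    q,_=cv2.projectPoints(np.array(p,float).reshape(-1,3),np.array(c['rvec'],float),np.array(c['tvec'],float),np.array(c['K']),None)
    return q.reshape(-1,2)
def st():
    o=get_obs();print({k:np.round(o[k],3).tolist() for k in ['time','tcp_pos','eef_rot','ft_force','opening','qpos']})
E
python3 - <<'E'
from h import *
st()
for n in ['scene','top','wrist']:
    c=cap(n,n+'0.png'); np.savez(f'/tmp/{n}0.npz',**c)
    R=cv2.Rodrigues(c['rvec'])[0];print(n,(-R.T@c['tvec'].ravel()).round(3),R[2].round(2))
E
```

```text
{'time': 0.0, 'tcp_pos': [0.235, 0.496, 0.23], 'eef_rot': [-179.987, 0.099, 64.629], 'ft_force': [0.127, -0.479, -0.818], 'opening': 0.999, 'qpos': [56.94, 18.732, -11.093, 60.275, -0.0, 82.311]}
scene [ 1.034 -0.594  1.042] [-0.41  0.44 -0.8 ]
top [ 0.361 -0.072  1.46 ] [ 0.17 -0.01 -0.99]
wrist [0.174 0.526 0.372] [ 0.24 -0.12 -0.96]
```

View pics/scene0.png

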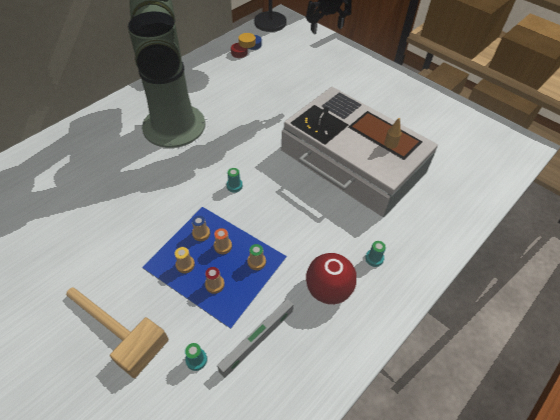

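View pics/top0.png

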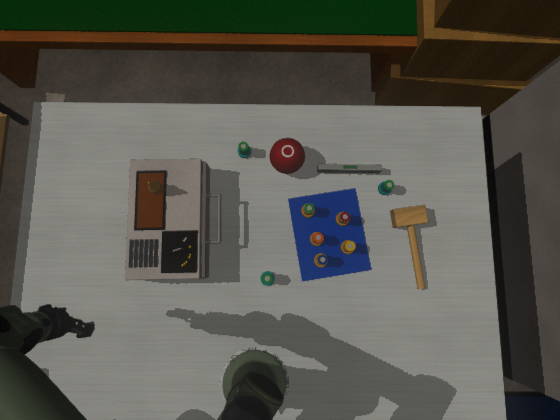

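View pics/wrist0.png

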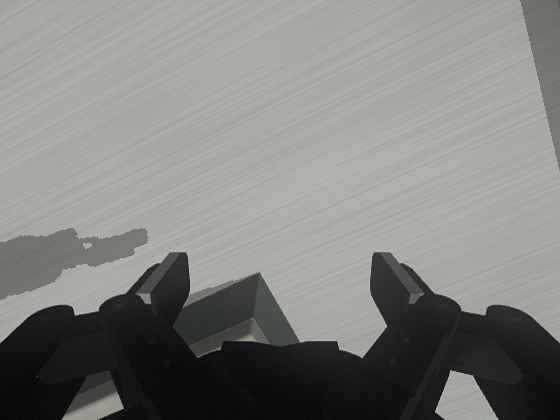

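Run:
```python
from h import *
t=dict(np.load('/tmp/top0.npz'));W=cloud(t)
np.set_printoptions(precision=4,suppress=True)
# cabinet top
z=W[...,2]
m=(abs(z-0.125)<0.012)&(W[...,1]>0.1)
m=cv2.morphologyEx(m.astype(np.uint8),cv2.MORPH_OPEN,np.ones((3,3)))
n,l,s,_=cv2.connectedComponentsWithStats(m);i=1+np.argmax(s[1:,4])
P=W[l==i];print(s[i],P[:,2].mean());r=cv2.minAreaRect(P[:,:2].astype(np.float32));print(r,cv2.boxPoints(r))
# handle
m=(abs(z-0.09)<0.012)&(W[...,1]>0.0)&(W[...,1]<0.3)
v,u=np.nonzero(m)
sel=(u>204)&(u<225)&(v>185)&(v<250)
P=W[v[sel],u[sel]];print('handle',len(P),P.min(0),P.max(0),P.mean(0))
# blue mat
f=t['frame'].astype(int)
m=(f[...,2]>f[...,0]+60)&(f[...,2]>f[...,1]+60)&(z<0.02)
P=W[m];r=cv2.minAreaRect(P[:,:2].astype(np.float32));print('mat',r,P[:,2].mean())
# stands
m=((z>0.045)&(z<0.085)&(W[...,1]<0.1)).astype(np.uint8)
n,l,s,c=cv2.connectedComponentsWithStats(m)
for i in range(1,n):
    if 15<s[i,4]<400:
        P=W[(l==i)&(z>0.055)];print(s[i],P.mean(0) if len(P) else 0,np.median(z[l==i]),f[l==i].mean(0).astype(int))
c=t['frame']
im=np.hstack([cv2.resize(c[130:290,110:260],None,fx=3.5,fy=3.5,interpolation=cv2.INTER_CUBIC)])
cv2.imwrite('pics/crop1.png',im[:,:,::-1])
s=dict(np.load('/tmp/scene0.npz'))['frame'][80:220,260:450]
cv2.imwrite('pics/crop2.png',cv2.resize(s,None,fx=4,fy=4,interpolation=cv2.INTER_CUBIC)[:,:,::-1])
```

```text
[ 125  159   77  121 8416] 0.12651835856174315
((0.54542076587677, 0.2989077568054199), (0.40081581473350525, 0.24130575358867645), 1.5442099571228027) [[0.3418 0.4141]
 [0.3483 0.1729]
 [0.749  0.1837]
 [0.7425 0.4249]]
handle 346 [0.4434 0.1148 0.078 ] [0.6592 0.1727 0.1013] [0.5519 0.142  0.0928]
mat ((0.4664038121700287, -0.2655050754547119), (0.21338818967342377, 0.24029380083084106), 9.793512344360352) 0.004014984695367952
[238 141  11  12  96] [0.8094 0.0475 0.0661] 0.06611994503419645 [56 87 61]
[270 145  35  29 159] [ 0.7404 -0.1033  0.0738] 0.07455110969764278 [61 33 32]
[318 164  64   7 297] [ 0.7433 -0.291   0.055 ] 0.04833054607335071 [90 92 85]
[383 180  11  11  98] [ 0.6745 -0.4658  0.0668] 0.0664888250238893 [53 88 61]
[304 203  11  11  93] [ 0.5893 -0.1845  0.0697] 0.06985168932745431 [59 89 59]
[339 211  11  12  97] [ 0.5599 -0.3072  0.07  ] 0.06989890274058397 [92 53 51]
[313 232  11  11  96] [ 0.4878 -0.2148  0.0699] 0.07004158148667616 [126  72  48]
[344 241  12  11  97] [ 0.4596 -0.3238  0.0691] 0.06975516719291623 [128 106  46]
[317 254  11  11  94] [ 0.4132 -0.2286  0.0696] 0.06983872117786827 [61 66 82]
[262 273  11  11  92] [ 0.3496 -0.0424  0.0666] 0.06686088228620737 [56 96 65]
[233 363  43  21 152] [ 0.057  -0.0064  0.0707] 0.06597357652445485 [36 39 33]
```

View pics/crop1.png

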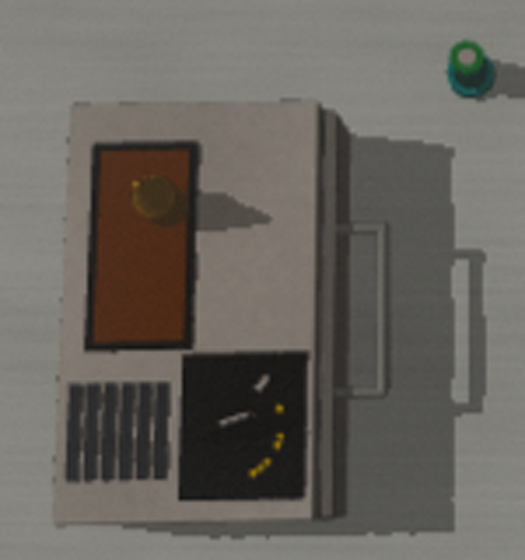

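View pics/crop2.png

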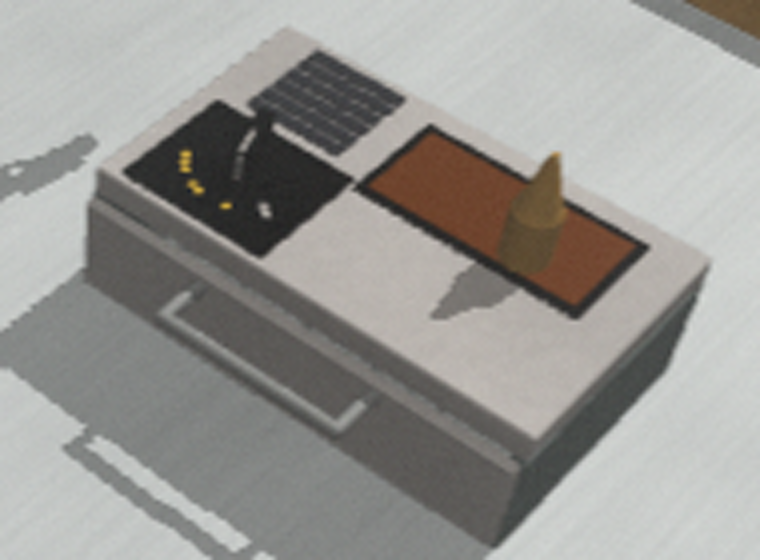

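Run:
```python
from h import *
np.set_printoptions(precision=4,suppress=True)
for n in ['top','scene']:
    t=dict(np.load(f'/tmp/{n}0.npz'));W=cloud(t);z=W[...,2]
    m=(z>0.07)&(z<0.11)&(W[...,1]>0.09)&(W[...,1]<0.135)&(W[...,0]>.4)&(W[...,0]<.7)
    P=W[m];print(n,len(P),P.min(0),P.max(0),np.median(P,0)); 
    m2=m&(W[...,0]>.5)&(W[...,0]<.6);print(np.median(W[m2],0))
    m=(z>0.155)&(z<0.17)&(W[...,1]>0.2)&(W[...,1]<0.34)&(W[...,0]>.35)&(W[...,0]<.5)
    P=W[m];print('dial',len(P)); 
    if len(P)>5: print(P.mean(0),cv2.minAreaRect(P[:,:2].astype(np.float32)))
    print(proj(t,[[.6,.28,.125]]))
    f=t['frame'].astype(int)
    m=(f[...,0]>110)&(f[...,1]>80)&(f[...,2]<70)&(W[...,1]>0.18)&(z>.11)&(z<.14)
    nn,l,s,c=cv2.connectedComponentsWithStats(m.astype(np.uint8),connectivity=8)
    for i in range(1,nn): print(s[i,4],W[l==i].mean(0))
```

```text
top 170 [0.4636 0.1148 0.0831] [0.6346 0.134  0.1026] [0.5447 0.122  0.094 ]
[0.5482 0.1216 0.0944]
dial 87
[0.434  0.2546 0.1622] ((0.4341547191143036, 0.25462886691093445), (0.014383275993168354, 0.05681245028972626), 19.616779327392578)
[[170.222 200.775]]
2 [0.451  0.2101 0.123 ]
1 [0.4246 0.2053 0.1329]
2 [0.4169 0.2099 0.1246]
2 [0.4007 0.218  0.1285]
1 [0.3958 0.2238 0.1305]
2 [0.391  0.2303 0.1291]
scene 242 [0.4649 0.1152 0.0852] [0.6362 0.135  0.1006] [0.5521 0.122  0.094 ]
[0.5499 0.1216 0.0941]
dial 78
[0.4368 0.2539 0.1628] ((0.4355866611003876, 0.2567268908023834), (0.01469498686492443, 0.05795174092054367), 17.2847957611084)
[[370.2072 145.6862]]
12 [0.395  0.2258 0.1296]
8 [0.418  0.2108 0.1296]
3 [0.4483 0.2117 0.1289]
```

Request:
{"fn": "apply_moves", "kwargs": {"plan": [{"hand":-0.1,"linear":[40,-30,30],"dr":[0,0,7]},{"hand":-0.1,"linear":[80,-60,30],"dr":[0,0,14]},{"hand":-0.1,"linear":[110,-100,30],"dr":[0,0,20]},{"hand":-0.1,"linear":[130,-130,30],"dr":[0,0,26.9]},{"hand":-0.1,"linear":[130,-160,30],"dr":[0,0,26.9]}]}}

```text
time: 0.57
tcp_pos: [0.3604, 0.3563, 0.2609]
eef_rot: [179.9, -0.1, 91.8]
ft_force: [1.1, 0.3, 0.6]
opening: 0.548
```

Request:
{"fn": "apply_moves", "kwargs": {"plan": [{"hand":-0.1,"linear":[30,-30,0],"dr":[0,0,0]},{"hand":-0.1,"linear":[60,-60,0],"dr":[0,0,0]},{"hand":-0.1,"linear":[90,-90,0],"dr":[0,0,0]},{"hand":-0.1,"linear":[115,-120,0],"dr":[0,0,0]},{"hand":-0.1,"linear":[140,-150,0],"dr":[0,0,0]}]}}

```text
time: 0.98
tcp_pos: [0.4993, 0.2047, 0.2608]
eef_rot: [-180.0, 0.0, 91.5]
ft_force: [0.6, 0.6, 0.5]
opening: 0.55
```

Request:
{"fn": "apply_moves", "kwargs": {"plan": [{"hand":-0.1,"linear":[25,-30,0],"dr":[0,0,0]},{"hand":-0.1,"linear":[40,-60,0],"dr":[0,0,0]},{"hand":-0.1,"linear":[48,-85,-30],"dr":[0,0,0]},{"hand":-0.1,"linear":[48,-85,-60],"dr":[0,0,0]},{"hand":-0.1,"linear":[48,-85,-80],"dr":[0,0,0]}]}}

```text
time: 1.4
tcp_pos: [0.5457, 0.1196, 0.1784]
eef_rot: [-179.9, 0.0, 91.3]
ft_force: [-0.7, 1.5, -0.7]
opening: 0.552
```

Run:
```python
from h import *
st()
cap('wrist','w1.png');cap('scene','s1.png')
```

```text
{'time': 1.4, 'tcp_pos': [0.546, 0.12, 0.178], 'eef_rot': [-179.867, 0.011, 91.331], 'ft_force': [-0.666, 1.466, -0.655], 'opening': 0.552, 'qpos': [4.796, 22.002, -14.287, 53.845, -0.003, 3.465]}
```

View pics/w1.png

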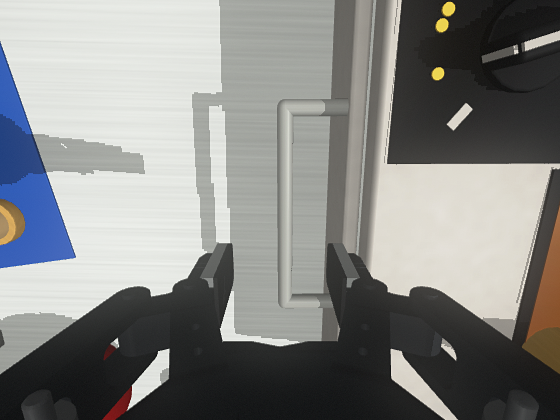

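View pics/s1.png

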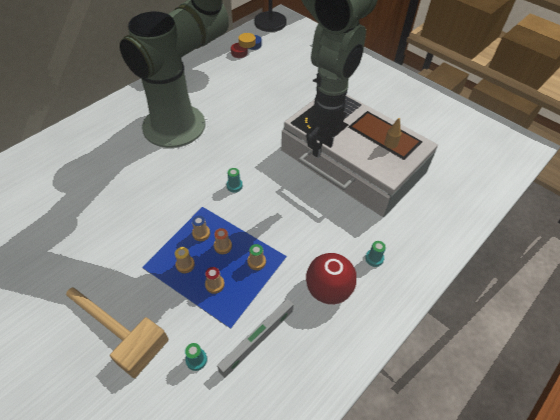

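Request:
{"fn": "apply_moves", "kwargs": {"plan": [{"hand":-0.1,"linear":[0,2,-40],"dr":[0,0,0]},{"hand":-0.1,"linear":[0,2,-75],"dr":[0,0,0]},{"hand":-0.1,"linear":[0,2,-100],"dr":[0,0,0]},{"hand":-0.1,"linear":[0,2,-109],"dr":[0,0,0]},{"hand":-0.1,"linear":[0,2,-109],"dr":[0,0,0]}]}}

```text
time: 1.92
tcp_pos: [0.545, 0.1239, 0.0709]
eef_rot: [-179.8, 0.0, 91.6]
ft_force: [1.0, 0.2, 1.0]
opening: 0.55
```

Request:
{"fn": "apply_moves", "kwargs": {"plan": [{"hand":1,"linear":[0,0,0],"dr":[0,0,0]},{"hand":1,"linear":[0,0,0],"dr":[0,0,0]},{"hand":1,"linear":[0,0,0],"dr":[0,0,0]},{"hand":1,"linear":[0,0,0],"dr":[0,0,0]},{"hand":1,"linear":[0,0,0],"dr":[0,0,0]}]}}

```text
time: 2.33
tcp_pos: [0.548, 0.1237, 0.0743]
eef_rot: [179.8, 0.0, 91.5]
ft_force: [-0.3, -0.3, 7.9]
opening: 0.114
```

Request:
{"fn": "apply_moves", "kwargs": {"plan": [{"hand":1,"linear":[0.5,-12,0],"dr":[0,0,0]},{"hand":1,"linear":[1,-26,0],"dr":[0,0,0]},{"hand":1,"linear":[1,-40,0],"dr":[0,0,0]},{"hand":1,"linear":[1.5,-54,0],"dr":[0,0,0]},{"hand":1,"linear":[2,-66,0],"dr":[0,0,0]}]}}

```text
time: 2.75
tcp_pos: [0.5497, 0.0595, 0.0743]
eef_rot: [179.8, -0.3, 91.6]
ft_force: [-1.4, 7.1, 8.4]
opening: 0.108
```

Request:
{"fn": "apply_moves", "kwargs": {"plan": [{"hand":1,"linear":[0.5,-14,0],"dr":[0,0,0]},{"hand":1,"linear":[1,-28,0],"dr":[0,0,0]},{"hand":1,"linear":[1,-42,0],"dr":[0,0,0]},{"hand":1,"linear":[1.5,-54,0],"dr":[0,0,0]},{"hand":1,"linear":[2,-64,0],"dr":[0,0,0]}]}}

```text
time: 3.17
tcp_pos: [0.5514, -0.004, 0.0743]
eef_rot: [179.8, -0.4, 91.6]
ft_force: [-2.6, 4.9, 8.9]
opening: 0.112
```

Request:
{"fn": "apply_moves", "kwargs": {"plan": [{"hand":1,"linear":[0,-4,0],"dr":[0,0,0]},{"hand":1,"linear":[0,-7,0],"dr":[0,0,0]},{"hand":1,"linear":[0,-7,0],"dr":[0,0,0]}]}}

```text
time: 3.42
tcp_pos: [0.5516, -0.0114, 0.0743]
eef_rot: [179.8, -0.3, 91.6]
ft_force: [-1.9, 6.6, 8.9]
opening: 0.115
```

Request:
{"fn": "apply_moves", "kwargs": {"plan": [{"hand":-0.1,"linear":[0,0,0],"dr":[0,0,0]},{"hand":-0.1,"linear":[0,0,0],"dr":[0,0,0]},{"hand":-0.1,"linear":[0,0,0],"dr":[0,0,0]},{"hand":-0.1,"linear":[0,0,30],"dr":[0,0,0]},{"hand":-0.1,"linear":[0,0,60],"dr":[0,0,0]}]}}

```text
time: 3.83
tcp_pos: [0.5483, -0.0133, 0.1311]
eef_rot: [-179.7, -0.0, 91.5]
ft_force: [0.9, -0.3, 0.3]
opening: 0.552
```

Request:
{"fn": "apply_moves", "kwargs": {"plan": [{"hand":-0.1,"linear":[-20,-35,35],"dr":[0,0,0]},{"hand":-0.1,"linear":[-40,-70,70],"dr":[0,0,0]},{"hand":-0.1,"linear":[-60,-105,90],"dr":[0,0,0]},{"hand":-0.1,"linear":[-80,-140,90],"dr":[0,0,0]},{"hand":-0.1,"linear":[-100,-170,90],"dr":[0,0,0]}]}}

```text
time: 4.25
tcp_pos: [0.4595, -0.1713, 0.2231]
eef_rot: [179.8, 0.2, 91.6]
ft_force: [0.9, -1.1, -0.4]
opening: 0.553
```

Run:
```python
from h import *
np.set_printoptions(precision=4,suppress=True)
st()
cap('wrist','w2.png');s=cap('scene','s2.png');np.savez('/tmp/s2.npz',**s)
t=cap('top','t2.png');np.savez('/tmp/t2.npz',**t)
W=cloud(t)
cv2.imwrite('pics/t2c.png',cv2.resize(t['frame'][140:300,120:400],None,fx=2.8,fy=2.8,interpolation=cv2.INTER_CUBIC)[:,:,::-1])
cv2.imwrite('pics/s2c.png',cv2.resize(s['frame'][80:280,170:450],None,fx=2.8,fy=2.8,interpolation=cv2.INTER_CUBIC)[:,:,::-1])
```

```text
{'time': 4.25, 'tcp_pos': [0.459, -0.171, 0.223], 'eef_rot': [179.771, 0.161, 91.601], 'ft_force': [0.944, -1.087, -0.438], 'opening': 0.553, 'qpos': [-29.061, 12.53, -20.702, 56.489, -0.022, -30.662]}
```

View pics/t2c.png

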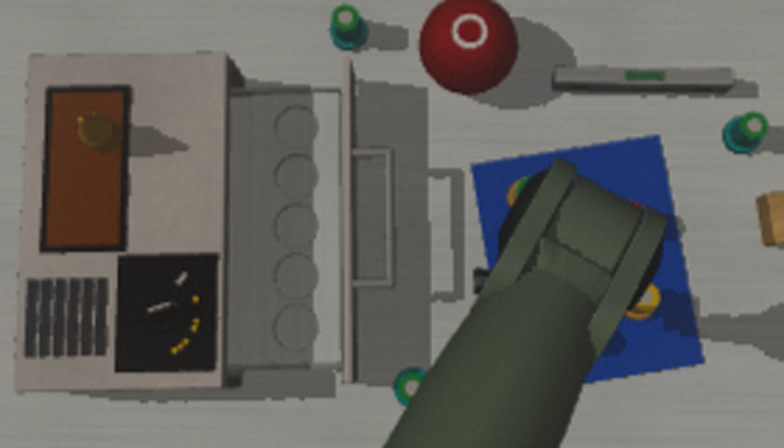

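View pics/s2c.png

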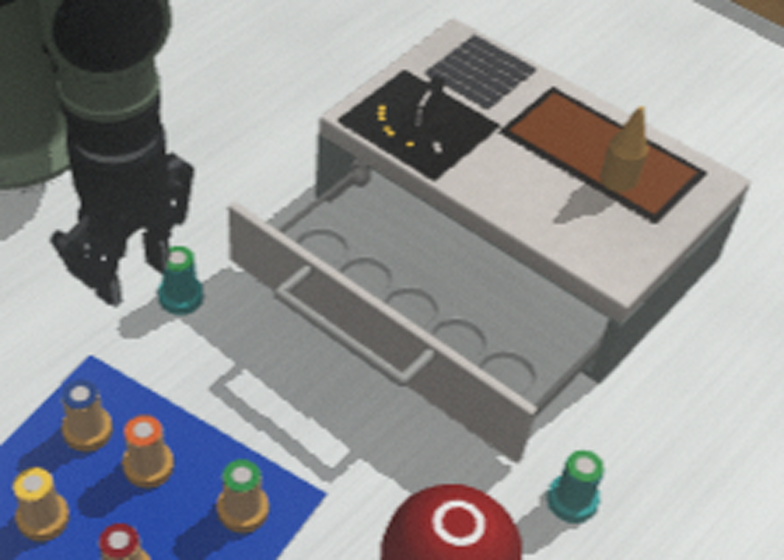

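View pics/w2.png

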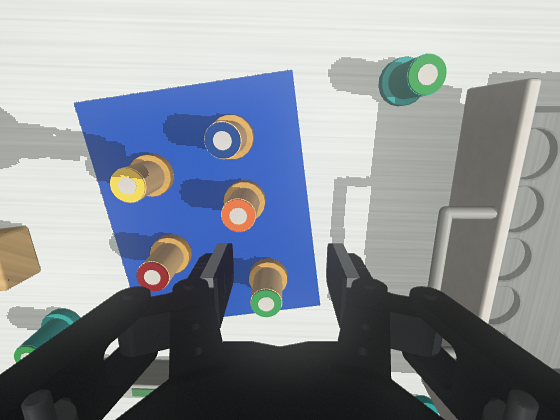

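```bash
python3 - <<'E'
from h import *
np.set_printoptions(precision=4,suppress=True)
t=dict(np.load('/tmp/t2.npz'));s=dict(np.load('/tmp/s2.npz'))
for n,c in (('top',t),('scene',s)):
    W=cloud(c);z=W[...,2]
    print(n)
    m=(W[...,0]>.36)&(W[...,0]<.74)&(W[...,1]>.05)&(W[...,1]<.17)&(z<0.06)
    print('tray z',np.percentile(z[m],[5,25,50,75,95]))
    lo=(m&(z<0.021)&(z>0.008)).astype(np.uint8)
    lo=cv2.morphologyEx(lo,cv2.MORPH_OPEN,np.ones((3,3),np.uint8))
    nn,l,st_,_=cv2.connectedComponentsWithStats(lo)
    for i in range(1,nn):
        if st_[i,4]>30:
            P=W[l==i].astype(np.float32);ci=cv2.minEnclosingCircle(P[:,:2]);print(st_[i,4],P.mean(0),ci,P[:,:2].min(0),P[:,:2].max(0))
    # handle & panel
    m=(W[...,0]>.5)&(W[...,0]<.6)&(z>.086)&(z<.105)
    y=W[...,1][m];print('handle',np.median(y[(y<0.01)&(y>-.04)]),'panel top',np.median(y[(y>0.01)&(y<.08)]))
E
python3 - <<'E'
from h import *
t=dict(np.load('/tmp/t2.npz'))
im=cv2.resize(t['frame'][165:285,200:250],None,fx=5,fy=5,interpolation=cv2.INTER_CUBIC);cv2.imwrite('pics/pk.png',im[:,:,::-1])
E
```

```text
top
tray z [0.0091 0.0162 0.0246 0.0279 0.0315]Traceback (most recent call last):
  File "<stdin>", line 14, in <module>
cv2.error: OpenCV(4.12.0) /io/opencv/modules/imgproc/src/shapedescr.cpp:201: error: (-215:Assertion failed) count >= 0 && (depth == CV_32F || depth == CV_32S) in function 'minEnclosingCircle'
```

View pics/pk.png

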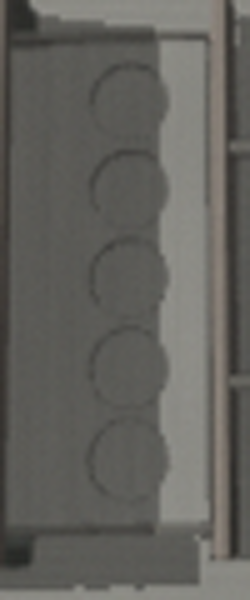

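Run:
```python
from h import *
from scipy.optimize import minimize
np.set_printoptions(precision=4,suppress=True)
t=dict(np.load('/tmp/t2.npz'));s=dict(np.load('/tmp/s2.npz'))
for n,c in (('top',t),('scene',s)):
    W=cloud(c);z=W[...,2]
    m=(W[...,0]>.38)&(W[...,0]<.72)&(W[...,1]>.068)&(W[...,1]<.15)&(z<0.045)
    P=W[m];dz=P[:,2]-0.014-0.0015
    # expected z: 0.026 outside, .014 inside; soft
    def cost(q):
        a=q[2];e=np.array([np.cos(a),np.sin(a)])
        C=np.array([q[0],q[1]])+np.outer(np.arange(-2,3)*.064,e)
        d=np.min(np.linalg.norm(P[:,None,:2]-C,axis=2),1)
        zz=.014+.012/(1+np.exp(-(d-.028)/.0015))
        r=P[:,2]-zz-q[3];return np.mean(np.minimum(r**2,.008**2))
    best=min((minimize(cost,[x,y,a,0.001],method='Nelder-Mead',options=dict(xatol=1e-5,fatol=1e-12,maxiter=2000)) for x in (.54,.55,.56) for y in (.1,.108,.115) for a in (.015,.03)),key=lambda r:r.fun)
    print(n,len(P),best.x,np.sqrt(best.fun))
    f=cv2.cvtColor(c['frame'],cv2.COLOR_RGB2BGR).copy();f=cv2.resize(f,None,fx=3,fy=3,interpolation=cv2.INTER_CUBIC)
    e=np.array([np.cos(best.x[2]),np.sin(best.x[2])]);th=np.linspace(0,2*np.pi,60)
    for i in range(-2,3):
        C=best.x[:2]+i*.064*e
        q=(proj(c,np.c_[C[0]+.028*np.cos(th),C[1]+.028*np.sin(th),0*th+.026])+.5)*3
        cv2.polylines(f,[q.astype(int)],True,(0,0,255),1)
    x0,y0=(proj(c,[[.55,.108,.02]])[0]*3).astype(int)
    cv2.imwrite(f'pics/fit_{n}.png',f[max(0,y0-250):y0+250,max(0,x0-300):x0+300])
    m=(W[...,0]>.5)&(W[...,0]<.6)&(z>.086)&(z<.105)
    y=W[...,1][m];print('handle',np.median(y[(y<0.01)&(y>-.04)]),'panel top',np.median(y[(y>0.01)&(y<.08)]))
```

```text
top 2200 [0.5504 0.1081 0.0238 0.0009] 0.003360211798033263
handle -0.013486221868094672 panel top 0.038201362719208126
scene 1582 [0.5489 0.1115 0.0323 0.0023] 0.0031633516752611803
handle -0.01322021223951218 panel top 0.036693348379402774
```

View pics/fit_top.png

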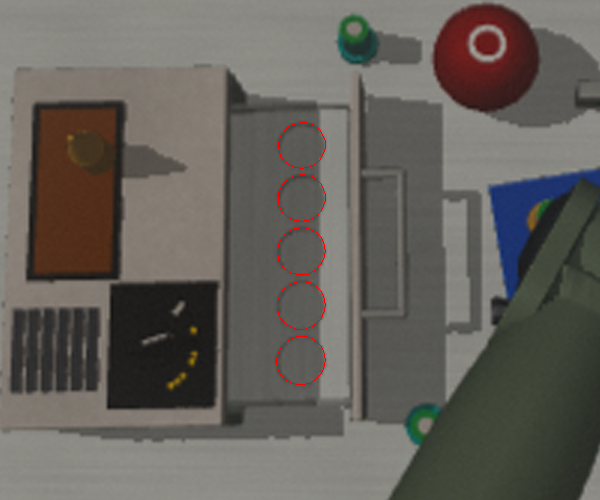

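View pics/fit_scene.png

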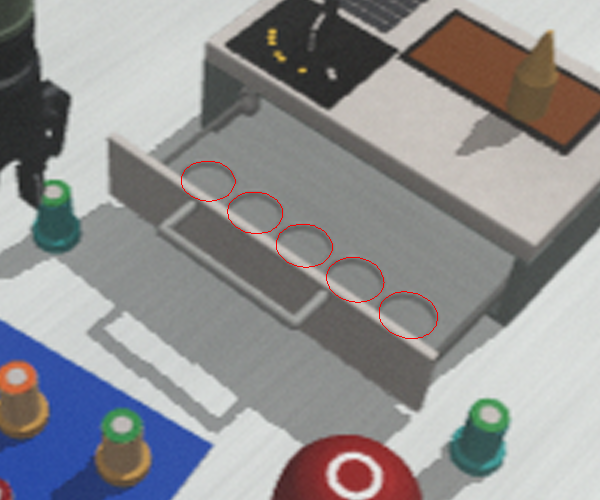

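```bash
cat >> h.py <<'E'
def stands(c,zmin=.058,zmax=.09,box=(.3,.85,-.5,.16)):
    W=cloud(c);z=W[...,2]
    m=((z>zmin)&(z<zmax)&(W[...,0]>box[0])&(W[...,0]<box[1])&(W[...,1]>box[2])&(W[...,1]<box[3])).astype(np.uint8)
    m=cv2.morphologyEx(m,cv2.MORPH_OPEN,np.ones((3,3),np.uint8))
    n,l,s,_=cv2.connectedComponentsWithStats(m)
    for i in range(1,n):
        if s[i,4]<30: continue
        P=W[l==i];zt=np.percentile(P[:,2],90);Q=P[P[:,2]>zt-.005]
        (cx,cy),r=cv2.minEnclosingCircle(Q[:,:2].astype(np.float32).copy())
        print(s[i].tolist(),'mean',Q.mean(0).round(4),'circ',round(cx,4),round(cy,4),round(r,4),c['frame'][l==i].mean(0).astype(int))
E
python3 - <<'E'
from h import *
for n in ('wrist','scene'):
    print(n);stands(optics.capture(n))
E
```

```text
wrist
[405, 54, 41, 43, 1381] mean [ 0.3482 -0.042   0.0649] circ 0.3483 -0.0411 0.0182 [123 180 134]
[475, 80, 48, 130, 2997] mean [0.4095 0.0293 0.086 ] circ 0.4094 0.0224 0.0573 [108 106 101]
[204, 124, 38, 38, 1149] mean [ 0.4116 -0.2276  0.0679] circ 0.4121 -0.2281 0.0182 [115 132 166]
[110, 170, 39, 36, 1116] mean [ 0.4582 -0.3224  0.0679] circ 0.459 -0.3233 0.0184 [215 195 120]
[221, 199, 36, 35, 987] mean [ 0.4861 -0.2134  0.0679] circ 0.4875 -0.2136 0.0183 [220 148 114]
[439, 209, 6, 14, 51] mean [ 0.4736 -0.0189  0.0879] circ 0.4736 -0.0188 0.0067 [102 103  99]
[459, 220, 36, 93, 1903] mean [0.5254 0.0329 0.086 ] circ 0.5294 0.0332 0.0523 [106 104  99]
[433, 252, 4, 13, 39] mean [ 0.5178 -0.018   0.0877] circ 0.518 -0.0179 0.0068 [ 99 100  96]
[137, 261, 35, 34, 852] mean [ 0.5577 -0.3056  0.0679] circ 0.5591 -0.3066 0.0182 [170 108 100]
[431, 266, 4, 11, 34] mean [ 0.5319 -0.0177  0.0879] circ 0.5316 -0.0182 0.0062 [98 99 95]
[251, 288, 32, 32, 832] mean [ 0.5874 -0.1835  0.0679] circ 0.5883 -0.1832 0.0183 [124 171 124]
[14, 346, 21, 17, 160] mean [ 0.6621 -0.4712  0.0644]
[... 642 characters left out ...]
rc 0.4137 -0.2281 0.0184 [ 98 105 127]
[215, 229, 14, 13, 145] mean [ 0.4893 -0.2139  0.0713] circ 0.4888 -0.2128 0.0178 [173 117  92]
[372, 241, 14, 13, 142] mean [0.8115 0.0494 0.0678] circ 0.8123 0.0502 0.019 [103 151 115]
[250, 244, 14, 14, 160] mean [ 0.5916 -0.1832  0.0709] circ 0.5917 -0.1827 0.0185 [ 98 135 102]
[175, 247, 15, 14, 160] mean [ 0.4609 -0.3233  0.0702] circ 0.4604 -0.323 0.0184 [178 156  99]
[206, 267, 14, 15, 174] mean [ 0.562  -0.3069  0.0704] circ 0.5614 -0.3078 0.0188 [137  87  87]
[306, 271, 51, 31, 497] mean [ 0.7987 -0.1439  0.086 ] circ 0.7832 -0.1126 0.057 [91 51 51]
[186, 343, 16, 17, 219] mean [ 0.6766 -0.4648  0.0677] circ 0.6758 -0.4655 0.0181 [ 97 149 111]
```

Request:
{"fn": "apply_moves", "kwargs": {"plan": [{"hand":-0.3,"linear":[40,-4,0],"dr":[0,0,0]},{"hand":-0.3,"linear":[80,-8,-20],"dr":[0,0,0]},{"hand":-0.3,"linear":[115,-12,-50],"dr":[0,0,0]},{"hand":-0.3,"linear":[128.5,-12.5,-80],"dr":[0,0,0]},{"hand":-0.3,"linear":[128.5,-12.5,-110],"dr":[0,0,0]}]}}

```text
time: 4.92
tcp_pos: [0.5923, -0.1801, 0.1082]
eef_rot: [179.8, 0.0, 91.8]
ft_force: [-0.2, 0.4, 0.3]
opening: 0.651
```

Run:
```python
from h import *
st();stands(cap('wrist','w3.png'));print();stands(cap('top'))
```

```text
{'time': 4.917, 'tcp_pos': [0.592, -0.18, 0.108], 'eef_rot': [179.823, 0.036, 91.784], 'ft_force': [-0.154, 0.405, 0.255], 'opening': 0.651, 'qpos': [-23.763, 31.515, -9.917, 48.393, 0.044, -25.548]}
[0, 0, 57, 24, 1095] mean [ 0.4721 -0.3195  0.0672] circ 0.4708 -0.3198 0.0136 [202 177  86]
[192, 11, 66, 74, 3826] mean [ 0.4873 -0.2134  0.0679] circ 0.4872 -0.214 0.0184 [233 162 120]
[42, 143, 67, 60, 3147] mean [ 0.5589 -0.306   0.0679] circ 0.5594 -0.307 0.0184 [139  87  82]
[247, 196, 56, 56, 2477] mean [ 0.5879 -0.1836  0.0679] circ 0.589 -0.1836 0.0182 [117 166 123]
[543, 252, 17, 66, 466] mean [ 0.6171 -0.0154  0.0872] circ 0.6145 -0.0145 0.0212 [87 88 84]
[405, 387, 18, 14, 67] mean [ 0.7271 -0.0707  0.0603] circ 0.7269 -0.0711 0.0101 [98 32 32]

[239, 142, 9, 10, 81] mean [0.8102 0.0479 0.0683] circ 0.81 0.05 0.0179 [ 68 105  72]
[271, 159, 27, 14, 116] mean [ 0.7322 -0.0939  0.0852] circ 0.7445 -0.0976 0.0477 [68 30 29]
[384, 180, 10, 10, 84] mean [ 0.6745 -0.4666  0.0703] circ 0.6742 -0.4666 0.0165 [ 65 106  72]
[340, 212, 10, 10, 87] mean [ 0.5607 -0.3083  0.0716] circ 0.5605 -0.3088 0.0175 [75 45 43]
[345, 241, 11, 10, 91] mean [ 0.4595 -0.3249  0.0713] circ 0.461 -0.3253 0.0176 [149 123  49]
[317, 254, 11, 11, 93] mean [ 0.4128 -0.2297  0.072 ] circ 0.4134 -0.2291 0.0178 [65 72 91]
```

View pics/w3.png

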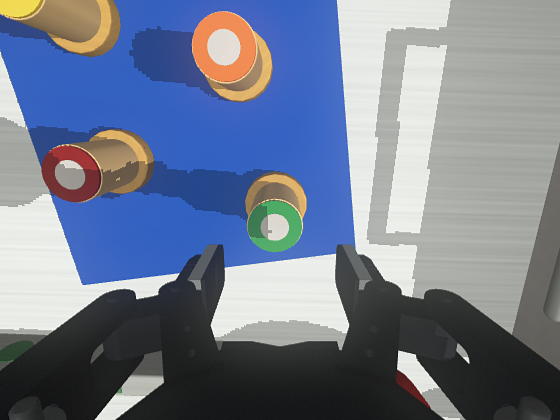

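Request:
{"fn": "apply_moves", "kwargs": {"plan": [{"hand":-0.3,"linear":[-2,-3,-25],"dr":[0,0,0]},{"hand":-0.3,"linear":[-4,-3.5,-50],"dr":[0,0,0]},{"hand":-0.3,"linear":[-4,-3.5,-68],"dr":[0,0,0]},{"hand":-0.3,"linear":[-4,-3.5,-76],"dr":[0,0,0]},{"hand":-0.3,"linear":[-4,-3.5,-76],"dr":[0,0,0]}]}}

```text
time: 5.43
tcp_pos: [0.5826, -0.184, 0.0341]
eef_rot: [-179.9, -0.1, 91.6]
ft_force: [-0.6, -0.5, 0.5]
opening: 0.648
```

Request:
{"fn": "apply_moves", "kwargs": {"plan": [{"hand":1,"linear":[0,0,0],"dr":[0,0,0]},{"hand":1,"linear":[0,0,0],"dr":[0,0,0]},{"hand":1,"linear":[0,0,0],"dr":[0,0,0]},{"hand":1,"linear":[0,0,0],"dr":[0,0,0]},{"hand":1,"linear":[0,0,0],"dr":[0,0,0]}]}}

```text
time: 5.85
tcp_pos: [0.5849, -0.1854, 0.0367]
eef_rot: [179.8, 0.0, 91.6]
ft_force: [-0.4, 2.7, 7.3]
opening: 0.406
```

Request:
{"fn": "apply_moves", "kwargs": {"plan": [{"hand":1,"linear":[0,0,35],"dr":[0,0,0]},{"hand":1,"linear":[0,0,70],"dr":[0,0,0]},{"hand":1,"linear":[0,20,105],"dr":[0,0,0]},{"hand":1,"linear":[0,55,125],"dr":[0,0,0]},{"hand":1,"linear":[0,90,125],"dr":[0,0,0]}]}}

```text
time: 6.27
tcp_pos: [0.5869, -0.0966, 0.1657]
eef_rot: [179.4, 0.2, 91.4]
ft_force: [1.1, -0.0, -2.4]
opening: 0.402
```

Request:
{"fn": "apply_moves", "kwargs": {"plan": [{"hand":1,"linear":[10,35,0],"dr":[0,0,0]},{"hand":1,"linear":[25,70,0],"dr":[0,0,0]},{"hand":1,"linear":[45,105,0],"dr":[0,0,0]},{"hand":1,"linear":[65,140,0],"dr":[0,0,0]},{"hand":1,"linear":[80,170,0],"dr":[0,0,0]}]}}

```text
time: 6.68
tcp_pos: [0.6645, 0.077, 0.1602]
eef_rot: [179.9, -0.0, 91.6]
ft_force: [2.4, -0.5, -1.7]
opening: 0.405
```

Request:
{"fn": "apply_moves", "kwargs": {"plan": [{"hand":1,"linear":[10,25,0],"dr":[0,0,0]},{"hand":1,"linear":[10,35,0],"dr":[0,0,0]},{"hand":1,"linear":[10,35,0],"dr":[0,0,0]},{"hand":1,"linear":[10,35,0],"dr":[0,0,0]}]}}

```text
time: 7.02
tcp_pos: [0.6728, 0.1095, 0.1594]
eef_rot: [-179.9, 0.1, 91.6]
ft_force: [0.3, -0.7, -2.6]
opening: 0.406
```

Run:
```python
from h import *
st();stands(cap('wrist','w4.png'),.05,.22);cap('scene','s4.png')
```

```text
{'time': 7.017, 'tcp_pos': [0.673, 0.109, 0.159], 'eef_rot': [-179.941, 0.061, 91.572], 'ft_force': [0.26, -0.735, -2.596], 'opening': 0.406, 'qpos': [3.069, 35.562, 5.363, 59.862, -0.06, 1.497]}
[0, 0, 443, 377, 44851] mean [0.6687 0.1086 0.2148] circ 0.6693 0.108 0.0529 [119 101  90]
```

View pics/w4.png

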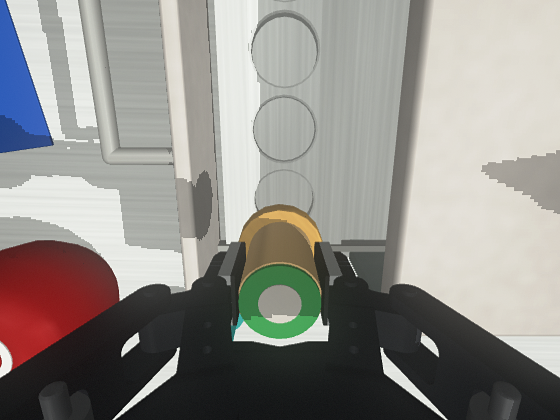

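View pics/s4.png

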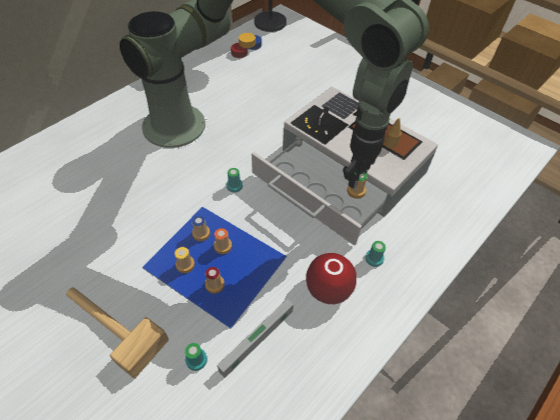

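```bash
cat >> h.py <<'E'
def ray(c,u,v,z):
    K=np.array(c['K']);R=cv2.Rodrigues(np.array(c['rvec'],float))[0];t=np.array(c['tvec'],float).ravel()
    d=R.T@np.linalg.inv(K)@np.array([u,v,1.]);o=-R.T@t
    return o+d*(z-o[2])/d[2]
def held(c,lo=(225,250),hi=(335,345),name=None):
    W=cloud(c)[lo[1]:hi[1],lo[0]:hi[0]];f=c['frame'][lo[1]:hi[1],lo[0]:hi[0]].astype(int)
    zt=W[...,2]
    # white centre disc
    m=(f.min(-1)>125)&(f.max(-1)-f.min(-1)<40)
    m=m&(abs(W[...,2]-(get_obs()['tcp_pos'][2]+.037))<.02)
    m=cv2.morphologyEx(m.astype(np.uint8),cv2.MORPH_OPEN,np.ones((3,3),np.uint8))
    n,l,s,_=cv2.connectedComponentsWithStats(m)
    if n<2: print('none');return
    i=1+np.argmax(s[1:,4]);P=W[l==i];p=P.mean(0)
    print('held centre',p.round(4),s[i].tolist(),'rel tcp',(p-get_obs()['tcp_pos']).round(4));return p
def rims(c,hints,r=.028,z=.026):
    g=cv2.GaussianBlur(cv2.cvtColor(c['frame'],cv2.COLOR_RGB2GRAY),(3,3),0).astype(np.float32)
    gx=cv2.Sobel(g,cv2.CV_32F,1,0);gy=cv2.Sobel(g,cv2.CV_32F,0,1);G=np.hypot(gx,gy)
    G=np.minimum(G,40);G=cv2.GaussianBlur(G,(0,0),1.)
    th=np.linspace(0,2*np.pi,120)
    for h in hints:
        best=(-1,)
        for dx in np.arange(-.010,.0101,.001):
            for dy in np.arange(-.010,.0101,.001):
                q=proj(c,np.c_[h[0]+dx+r*np.cos(th),h[1]+dy+r*np.sin(th),0*th+z])
                v=cv2.remap(G,q[:,0].astype(np.float32),q[:,1].astype(np.float32),cv2.INTER_LINEAR,borderValue=0)
                s=v.mean()
                if s>best[0]: best=(float(s),round(h[0]+dx,4),round(h[1]+dy,4))
        print('rim',h,best)
PK=[(.422,.1045),(.486,.1063),(.55,.108),(.614,.1097),(.678,.1115)]
E
python3 - <<'E'
from h import *
c=cap('wrist');held(c);rims(c,PK[2:4]);
t=cap('top');rims(t,PK[:4])
E
```

```text
held centre [0.6775 0.1081 0.1914] [33, 35, 43, 38, 1278] rel tcp [0.0045 0.0002 0.0317]
rim (0.55, 0.108) (37.17870330810547, np.float64(0.549), np.float64(0.11))
rim (0.614, 0.1097) (37.51054763793945, np.float64(0.612), np.float64(0.1117))
rim (0.422, 0.1045) (26.671092987060547, np.float64(0.417), np.float64(0.1045))
rim (0.486, 0.1063) (25.981664657592773, np.float64(0.488), np.float64(0.1073))
rim (0.55, 0.108) (28.977941513061523, np.float64(0.545), np.float64(0.109))
rim (0.614, 0.1097) (30.590198516845703, np.float64(0.608), np.float64(0.1107))
```

Request:
{"fn": "apply_moves", "kwargs": {"plan": [{"hand":1,"linear":[-1.5,5,-25],"dr":[0,0,0]},{"hand":1,"linear":[-1.5,5,-50],"dr":[0,0,0]},{"hand":1,"linear":[-1.5,5,-75],"dr":[0,0,0]},{"hand":1,"linear":[-1.5,5,-92],"dr":[0,0,0]},{"hand":1,"linear":[-1.5,5,-92],"dr":[0,0,0]}]}}

```text
time: 7.63
tcp_pos: [0.6686, 0.113, 0.0633]
eef_rot: [-179.6, 0.0, 91.4]
ft_force: [-1.3, -0.3, -2.7]
opening: 0.405
```

Run:
```python
from h import *
st();c=cap('wrist','w5.png');held(c);rims(c,PK[2:4]);
```

```text
{'time': 7.633, 'tcp_pos': [0.669, 0.113, 0.063], 'eef_rot': [-179.567, 0.027, 91.422], 'ft_force': [-1.347, -0.327, -2.709], 'opening': 0.405, 'qpos': [3.37, 40.241, -1.043, 49.149, -0.013, 1.948]}
held centre [0.6732 0.113  0.0951] [33, 35, 43, 38, 1284] rel tcp [ 0.0033 -0.0003  0.0295]
rim (0.55, 0.108) (22.79999542236328, np.float64(0.55), np.float64(0.11))
rim (0.614, 0.1097) (38.87508010864258, np.float64(0.612), np.float64(0.1117))
```

View pics/w5.png

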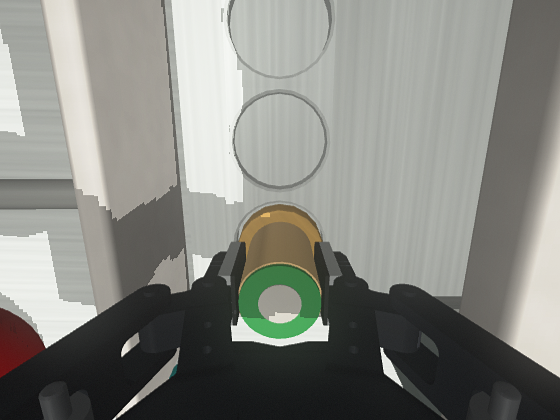

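Request:
{"fn": "apply_moves", "kwargs": {"plan": [{"hand":1,"linear":[2.5,0,0],"dr":[0,0,0]},{"hand":1,"linear":[2.5,0,-4],"dr":[0,0,0]},{"hand":1,"linear":[2.5,0,-9],"dr":[0,0,0]},{"hand":1,"linear":[2.5,0,-13],"dr":[0,0,0]},{"hand":1,"linear":[2.5,0,-13],"dr":[0,0,0]}]}}

```text
time: 8.1
tcp_pos: [0.6764, 0.1145, 0.0591]
eef_rot: [179.7, 0.0, 91.5]
ft_force: [-6.4, -1.0, 16.5]
opening: 0.406
```

Run:
```python
from h import *
st();c=cap('wrist','w6.png');held(c);rims(c,PK[2:4]);
```

```text
{'time': 8.1, 'tcp_pos': [0.676, 0.115, 0.059], 'eef_rot': [179.707, 0.02, 91.524], 'ft_force': [-6.401, -0.956, 16.544], 'opening': 0.406, 'qpos': [3.464, 40.745, -0.755, 48.208, -0.03, 1.94]}
held centre [0.6807 0.1144 0.091 ] [33, 35, 43, 38, 1279] rel tcp [ 0.0043 -0.0001  0.0319]
rim (0.55, 0.108) (17.922876358032227, np.float64(0.55), np.float64(0.11))
rim (0.614, 0.1097) (38.85114669799805, np.float64(0.612), np.float64(0.1117))
```

View pics/w6.png

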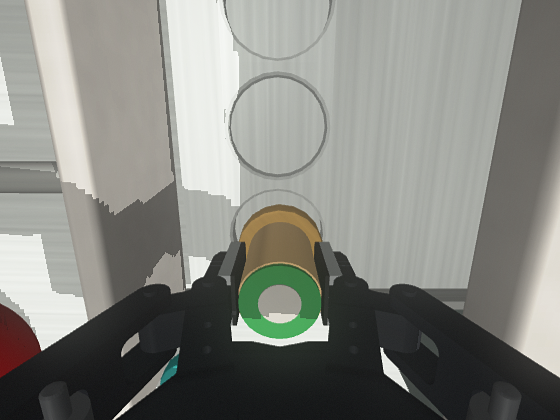

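Request:
{"fn": "apply_moves", "kwargs": {"plan": [{"hand":1,"linear":[-3.5,-0.5,13],"dr":[0,0,0]},{"hand":1,"linear":[-3.5,-0.5,13],"dr":[0,0,0]},{"hand":1,"linear":[-3.5,-0.5,13],"dr":[0,0,0]},{"hand":1,"linear":[-3.5,-0.5,13],"dr":[0,0,0]},{"hand":1,"linear":[-3.5,-0.5,13],"dr":[0,0,0]}]}}

```text
time: 8.57
tcp_pos: [0.6705, 0.1142, 0.0668]
eef_rot: [-179.9, 0.0, 91.5]
ft_force: [0.3, 0.5, -2.6]
opening: 0.4
```

Run:
```python
from h import *
for i in range(3):
    st();c=cap('wrist');held(c);rims(c,PK[3:4]);
```

```text
{'time': 8.567, 'tcp_pos': [0.671, 0.114, 0.067], 'eef_rot': [-179.935, 0.001, 91.531], 'ft_force': [0.343, 0.479, -2.649], 'opening': 0.4, 'qpos': [3.449, 39.979, -0.975, 49.112, 0.001, 1.919]}
held centre [0.6751 0.1141 0.0986] [33, 35, 43, 38, 1279] rel tcp [ 0.0046 -0.      0.0319]
rim (0.614, 0.1097) (38.85939025878906, np.float64(0.612), np.float64(0.1117))
{'time': 8.617, 'tcp_pos': [0.671, 0.114, 0.067], 'eef_rot': [-179.925, 0.001, 91.531], 'ft_force': [0.362, -0.89, -2.498], 'opening': 0.406, 'qpos': [3.449, 39.989, -0.974, 49.112, 0.001, 1.918]}
held centre [0.675  0.1141 0.0985] [33, 35, 43, 38, 1281] rel tcp [ 0.0044 -0.      0.0318]
rim (0.614, 0.1097) (38.784812927246094, np.float64(0.612), np.float64(0.1117))
{'time': 8.667, 'tcp_pos': [0.671, 0.114, 0.067], 'eef_rot': [-179.929, 0.003, 91.53], 'ft_force': [0.037, 0.039, -2.216], 'opening': 0.408, 'qpos': [3.449, 39.989, -0.967, 49.115, -0.001, 1.919]}
held centre [0.675  0.1141 0.0986] [33, 35, 43, 38, 1281] rel tcp [ 0.0044 -0.0001  0.0318]
rim (0.614, 0.1097) (38.78135299682617, np.float64(0.612), np.float64(0.1117))
```

```bash
cat >> h.py <<'E'
def arcfit(c,h,r,z,th0,th1,rng=.006,step=.0005):
    g=cv2.cvtColor(c['frame'],cv2.COLOR_RGB2GRAY).astype(np.float32)
    G=np.minimum(np.hypot(cv2.Sobel(g,cv2.CV_32F,1,0),cv2.Sobel(g,cv2.CV_32F,0,1)),60);G=cv2.GaussianBlur(G,(0,0),.8)
    th=np.radians(np.linspace(th0,th1,90));A=np.arange(-rng,rng+1e-9,step);best=(-1,)
    for dx in A:
        for dy in A:
            q=proj(c,np.c_[h[0]+dx+r*np.cos(th),h[1]+dy+r*np.sin(th),0*th+z]).astype(np.float32)
            s=float(cv2.remap(G,q[:,0],q[:,1],cv2.INTER_LINEAR,borderValue=0).mean())
            if s>best[0]: best=(round(s,1),round(float(h[0]+dx),4),round(float(h[1]+dy),4))
    return best
E
python3 - <<'E'
from h import *
c=cap('wrist')
print(arcfit(c,(.612,.1117),.028,.026,0,360))
print(arcfit(c,(.675,.114),.025,.0986-.052,130,230))
print(arcfit(c,(.675,.114),.025,.0986-.052,110,250))
E
```

```text
(50.6, 0.612, 0.1122)
(53.4, 0.6755, 0.1145)
(54.1, 0.6755, 0.1145)
```

Request:
{"fn": "apply_moves", "kwargs": {"plan": [{"hand":1,"linear":[0.5,-0.5,-5],"dr":[0,0,0]},{"hand":1,"linear":[0.5,-0.5,-9],"dr":[0,0,0]},{"hand":1,"linear":[0.5,-0.5,-13],"dr":[0,0,0]},{"hand":1,"linear":[0.5,-0.5,-17],"dr":[0,0,0]},{"hand":1,"linear":[0.5,-0.5,-18],"dr":[0,0,0]}]}}

```text
time: 9.18
tcp_pos: [0.6707, 0.1136, 0.0483]
eef_rot: [-179.9, 0.0, 91.5]
ft_force: [-0.2, -0.3, -2.0]
opening: 0.404
```

Run:
```python
from h import *
st();c=cap('wrist','w7.png');held(c)
```

```text
{'time': 9.183, 'tcp_pos': [0.671, 0.114, 0.048], 'eef_rot': [-179.901, 0.005, 91.526], 'ft_force': [-0.181, -0.301, -2.042], 'opening': 0.404, 'qpos': [3.4, 41.119, -1.818, 47.162, -0.001, 1.874]}
held centre [0.6753 0.1135 0.0801] [33, 35, 43, 38, 1274] rel tcp [ 0.0045 -0.0001  0.0316]
```

Request:
{"fn": "apply_moves", "kwargs": {"plan": [{"hand":-0.3,"linear":[0,0,-0.5],"dr":[0,0,0]},{"hand":-0.3,"linear":[0,0,-0.5],"dr":[0,0,0]},{"hand":-0.3,"linear":[0,0,-0.5],"dr":[0,0,0]},{"hand":-0.3,"linear":[0,0,30],"dr":[0,0,0]},{"hand":-0.3,"linear":[0,0,65],"dr":[0,0,0]}]}}

```text
time: 9.65
tcp_pos: [0.6692, 0.1135, 0.1126]
eef_rot: [-179.7, 0.0, 91.5]
ft_force: [0.2, 0.7, -0.9]
opening: 0.652
```

Request:
{"fn": "apply_moves", "kwargs": {"plan": [{"hand":-0.3,"linear":[-10,-30,40],"dr":[0,0,0]},{"hand":-0.3,"linear":[-20,-60,70],"dr":[0,0,0]},{"hand":-0.3,"linear":[-40,-95,80],"dr":[0,0,0]},{"hand":-0.3,"linear":[-60,-130,80],"dr":[0,0,0]},{"hand":-0.3,"linear":[-80,-165,80],"dr":[0,0,0]}]}}

```text
time: 10.07
tcp_pos: [0.5954, -0.0472, 0.1973]
eef_rot: [179.7, 0.1, 91.6]
ft_force: [0.9, -0.6, -0.6]
opening: 0.654
```

Request:
{"fn": "apply_moves", "kwargs": {"plan": [{"hand":-0.3,"linear":[-10,-35,0],"dr":[0,0,0]},{"hand":-0.3,"linear":[-20,-70,0],"dr":[0,0,0]},{"hand":-0.3,"linear":[-30,-100,0],"dr":[0,0,0]},{"hand":-0.3,"linear":[-30,-100,0],"dr":[0,0,0]}]}}

```text
time: 10.4
tcp_pos: [0.5635, -0.1511, 0.1955]
eef_rot: [179.9, 0.2, 91.2]
ft_force: [-0.7, 0.2, -0.6]
opening: 0.648
```

Run:
```python
from h import *
st();stands(cap('wrist','w8.png'));print();stands(cap('scene','s8.png'))
```

```text
{'time': 10.4, 'tcp_pos': [0.563, -0.151, 0.195], 'eef_rot': [179.949, 0.172, 91.157], 'ft_force': [-0.661, 0.208, -0.605], 'opening': 0.648, 'qpos': [-22.188, 23.56, -9.221, 57.104, -0.137, -23.345]}
[163, 0, 48, 36, 1411] mean [ 0.4175 -0.2273  0.0678] circ 0.4129 -0.2282 0.0182 [126 138 164]
[498, 0, 42, 85, 2383] mean [0.4362 0.0303 0.0859] circ 0.4365 0.0229 0.03 [104 102  97]
[51, 46, 50, 48, 1853] mean [ 0.459  -0.3222  0.0678] circ 0.4593 -0.3232 0.0186 [225 206 122]
[188, 86, 43, 45, 1519] mean [ 0.4871 -0.2132  0.0679] circ 0.4874 -0.2137 0.0181 [230 158 120]
[451, 90, 6, 16, 60] mean [ 0.4757 -0.0192  0.0877] circ 0.4759 -0.0191 0.0057 [102 103  99]
[454, 99, 67, 176, 4405] mean [0.5495 0.0322 0.0862] circ 0.5511 0.0198 0.076 [108 105 100]
[443, 113, 11, 50, 182] mean [ 0.5057 -0.0184  0.0878] circ 0.5067 -0.0186 0.0194 [102 103  99]
[89, 169, 44, 40, 1359] mean [ 0.5588 -0.3061  0.0679] circ 0.5593 -0.3073 0.0184 [152  99  96]
[434, 177, 10, 52, 180] mean [ 0.5603 -0.0169  0.0878] circ 0.5608 -0.0166 0.0229 [103 104 100]
[432, 230, 5, 14, 46] mean [ 0.5906 -0.016   0.0876
[... 1018 characters left out ...]
circ 0.6917 0.0405 0.056 [101  99  96]
[193, 216, 13, 13, 140] mean [ 0.4153 -0.2275  0.0716] circ 0.4138 -0.227 0.0188 [101 107 129]
[215, 229, 14, 13, 149] mean [ 0.4892 -0.2133  0.0709] circ 0.4884 -0.2128 0.0183 [177 119  94]
[372, 241, 14, 13, 145] mean [0.8114 0.0488 0.0677] circ 0.8112 0.0497 0.0187 [104 153 116]
[175, 247, 15, 14, 165] mean [ 0.4613 -0.3233  0.071 ] circ 0.4607 -0.323 0.0181 [188 165 102]
[206, 267, 14, 15, 174] mean [ 0.5613 -0.307   0.0712] circ 0.5614 -0.3066 0.0178 [123  79  81]
[306, 271, 51, 31, 471] mean [ 0.7975 -0.1457  0.0857] circ 0.7838 -0.1152 0.0587 [93 51 52]
[186, 343, 16, 17, 217] mean [ 0.6763 -0.4652  0.0673] circ 0.6762 -0.465 0.0181 [ 98 151 112]
```

View pics/s8.png

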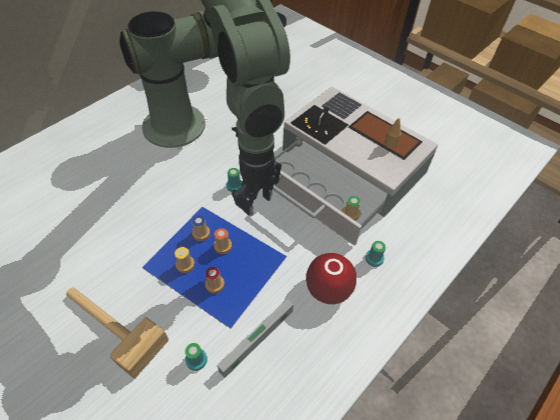

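Request:
{"fn": "apply_moves", "kwargs": {"plan": [{"hand":-0.3,"linear":[-1,-35,0],"dr":[0,0,0]},{"hand":-0.3,"linear":[-2,-70,0],"dr":[0,0,0]},{"hand":-0.3,"linear":[-3,-105,-15],"dr":[0,0,0]},{"hand":-0.3,"linear":[-4,-140,-40],"dr":[0,0,0]},{"hand":-0.3,"linear":[-4,-155,-65],"dr":[0,0,0]}]}}

```text
time: 10.92
tcp_pos: [0.5626, -0.3039, 0.1304]
eef_rot: [179.8, 0.2, 91.5]
ft_force: [1.0, -0.4, 0.7]
opening: 0.648
```

Request:
{"fn": "apply_moves", "kwargs": {"plan": [{"hand":-0.3,"linear":[0,0,-20],"dr":[0,0,0]},{"hand":-0.3,"linear":[0,0,-35],"dr":[0,0,0]},{"hand":-0.3,"linear":[0,0,-35],"dr":[0,0,0]},{"hand":-0.3,"linear":[0,0,-35],"dr":[0,0,0]}]}}

```text
time: 11.25
tcp_pos: [0.5609, -0.2992, 0.094]
eef_rot: [-179.9, -0.1, 91.6]
ft_force: [-0.3, 0.5, 0.9]
opening: 0.652
```

Run:
```python
from h import *
st();stands(cap('wrist'))
```

```text
{'time': 11.25, 'tcp_pos': [0.561, -0.299, 0.094], 'eef_rot': [-179.922, -0.078, 91.631], 'ft_force': [-0.336, 0.531, 0.932], 'opening': 0.652, 'qpos': [-34.733, 34.136, -7.55, 48.423, 0.017, -36.363]}
[202, 10, 71, 79, 4428] mean [ 0.4589 -0.3234  0.0679] circ 0.4587 -0.3238 0.0182 [235 220 131]
[404, 79, 75, 70, 4052] mean [ 0.4868 -0.215   0.0679] circ 0.487 -0.2142 0.0184 [222 154 115]
[236, 204, 60, 61, 2851] mean [ 0.5582 -0.3075  0.0679] circ 0.5594 -0.3074 0.0183 [139  84  88]
```

Request:
{"fn": "apply_moves", "kwargs": {"plan": [{"hand":-0.3,"linear":[-2,-8,-10],"dr":[0,0,0]},{"hand":-0.3,"linear":[-2,-8,-30],"dr":[0,0,0]},{"hand":-0.3,"linear":[-2,-8,-50],"dr":[0,0,0]},{"hand":-0.3,"linear":[-2,-8,-62],"dr":[0,0,0]},{"hand":-0.3,"linear":[-2,-8,-62],"dr":[0,0,0]}]}}

```text
time: 11.72
tcp_pos: [0.5573, -0.3078, 0.0303]
eef_rot: [-179.8, -0.1, 91.5]
ft_force: [-0.9, -0.4, 0.0]
opening: 0.649
```

Request:
{"fn": "apply_moves", "kwargs": {"plan": [{"hand":1,"linear":[0,0,0],"dr":[0,0,0]},{"hand":1,"linear":[0,0,0],"dr":[0,0,0]},{"hand":1,"linear":[0,0,0],"dr":[0,0,0]},{"hand":1,"linear":[0,0,0],"dr":[0,0,0]},{"hand":1,"linear":[0,0,0],"dr":[0,0,0]}]}}

```text
time: 12.13
tcp_pos: [0.5594, -0.3093, 0.0337]
eef_rot: [179.9, 0.1, 91.5]
ft_force: [0.4, 0.5, 2.7]
opening: 0.404
```

Request:
{"fn": "apply_moves", "kwargs": {"plan": [{"hand":1,"linear":[0,0,35],"dr":[0,0,0]},{"hand":1,"linear":[0,10,70],"dr":[0,0,0]},{"hand":1,"linear":[0,40,105],"dr":[0,0,0]},{"hand":1,"linear":[0,75,130],"dr":[0,0,0]},{"hand":1,"linear":[5,110,130],"dr":[0,0,0]}]}}

```text
time: 12.55
tcp_pos: [0.5658, -0.2005, 0.1681]
eef_rot: [179.6, 0.3, 91.3]
ft_force: [1.6, 0.1, -2.6]
opening: 0.404
```

Request:
{"fn": "apply_moves", "kwargs": {"plan": [{"hand":1,"linear":[10,40,0],"dr":[0,0,0]},{"hand":1,"linear":[20,80,0],"dr":[0,0,0]},{"hand":1,"linear":[30,120,0],"dr":[0,0,0]},{"hand":1,"linear":[38,160,0],"dr":[0,0,0]},{"hand":1,"linear":[45,200,0],"dr":[0,0,0]}]}}

```text
time: 12.97
tcp_pos: [0.6088, 0.0032, 0.1628]
eef_rot: [180.0, 0.0, 91.5]
ft_force: [0.4, 0.0, -2.4]
opening: 0.405
```

Request:
{"fn": "apply_moves", "kwargs": {"plan": [{"hand":1,"linear":[1,40,0],"dr":[0,0,0]},{"hand":1,"linear":[2,80,0],"dr":[0,0,0]},{"hand":1,"linear":[2.5,109,-10],"dr":[0,0,0]},{"hand":1,"linear":[2.5,109,-35],"dr":[0,0,0]},{"hand":1,"linear":[2.5,109,-60],"dr":[0,0,0]}]}}

```text
time: 13.38
tcp_pos: [0.6121, 0.1128, 0.1031]
eef_rot: [179.8, -0.0, 91.8]
ft_force: [-0.2, -0.6, -2.6]
opening: 0.403
```

Request:
{"fn": "apply_moves", "kwargs": {"plan": [{"hand":1,"linear":[0,0,-20],"dr":[0,0,0]},{"hand":1,"linear":[0,0,-35],"dr":[0,0,0]},{"hand":1,"linear":[0,0,-35],"dr":[0,0,0]},{"hand":1,"linear":[0,0,-35],"dr":[0,0,0]},{"hand":1,"linear":[0,0,-35],"dr":[0,0,0]}]}}

```text
time: 13.8
tcp_pos: [0.6119, 0.1102, 0.0686]
eef_rot: [179.9, -0.0, 91.5]
ft_force: [0.0, 0.3, -2.0]
opening: 0.405
```

```bash
cat >> h.py <<'E'
def place(k,name=None):
    st();c=cap('wrist',name);p=held(c);
    PW=[(.4205,.107),(.4845,.1088),(.5485,.1105),(.612,.1122),(.676,.1137)]
    if k>0: print('prev pocket rim',arcfit(c,PW[k-1],.028,.026,0,360),PW[k-1])
    print('foot',arcfit(c,p[:2],.025,p[2]-.052,120,240,.005),'target',PW[k])
E
python3 -c "
from h import *
place(3,'w9.png')"
```

```text
{'time': 13.8, 'tcp_pos': [0.612, 0.11, 0.069], 'eef_rot': [179.921, -0.003, 91.523], 'ft_force': [0.028, 0.334, -1.959], 'opening': 0.405, 'qpos': [3.41, 34.291, -11.597, 44.034, 0.0, 1.887]}
held centre [0.6122 0.11   0.1034] [33, 30, 44, 39, 1353] rel tcp [-0.0001 -0.0002  0.0345]
prev pocket rim (50.6, 0.5475, 0.11) (0.5485, 0.1105)
foot (54.0, 0.6127, 0.11) target (0.612, 0.1122)
```

View pics/w9.png

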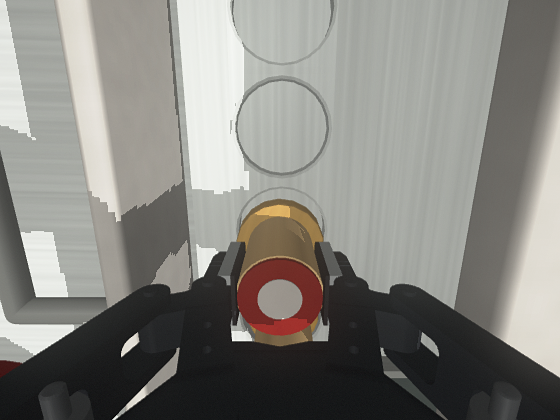

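Request:
{"fn": "apply_moves", "kwargs": {"plan": [{"hand":1,"linear":[-1,1.8,-4],"dr":[0,0,0]},{"hand":1,"linear":[-1,1.8,-9],"dr":[0,0,0]},{"hand":1,"linear":[-1,1.8,-14],"dr":[0,0,0]},{"hand":1,"linear":[-1,1.8,-19],"dr":[0,0,0]},{"hand":1,"linear":[-1,1.8,-23],"dr":[0,0,0]}]}}

```text
time: 14.27
tcp_pos: [0.6099, 0.112, 0.0444]
eef_rot: [-180.0, -0.0, 91.5]
ft_force: [-13.5, 0.3, 43.7]
opening: 0.405
```

```bash
python3 -c "
from h import *
place(3)"
```

```text
{'time': 14.267, 'tcp_pos': [0.61, 0.112, 0.044], 'eef_rot': [-179.982, -0.001, 91.531], 'ft_force': [-13.455, 0.293, 43.667], 'opening': 0.405, 'qpos': [3.593, 35.846, -12.919, 41.253, 0.001, 2.062]}
held centre [0.6102 0.1119 0.0795] [33, 30, 44, 39, 1349] rel tcp [ 0.0003 -0.0001  0.0347]
prev pocket rim (46.4, 0.5475, 0.11) (0.5485, 0.1105)
foot (57.6, 0.6082, 0.1114) target (0.612, 0.1122)
```

Request:
{"fn": "apply_moves", "kwargs": {"plan": [{"hand":1,"linear":[0,0,2],"dr":[0,0,0]},{"hand":-0.3,"linear":[0,0,2],"dr":[0,0,0]},{"hand":-0.3,"linear":[0,0,2],"dr":[0,0,0]},{"hand":-0.3,"linear":[0,0,2],"dr":[0,0,0]},{"hand":-0.3,"linear":[0,0,35],"dr":[0,0,0]}]}}

```text
time: 14.73
tcp_pos: [0.6056, 0.1116, 0.074]
eef_rot: [-179.4, 0.0, 91.5]
ft_force: [-0.7, 0.2, -0.8]
opening: 0.649
```

Request:
{"fn": "apply_moves", "kwargs": {"plan": [{"hand":-0.3,"linear":[0,0,35],"dr":[0,0,0]},{"hand":-0.3,"linear":[-10,-20,70],"dr":[0,0,0]},{"hand":-0.3,"linear":[-30,-55,100],"dr":[0,0,0]},{"hand":-0.3,"linear":[-55,-90,110],"dr":[0,0,0]},{"hand":-0.3,"linear":[-75,-125,110],"dr":[0,0,0]}]}}

```text
time: 15.15
tcp_pos: [0.5409, -0.0062, 0.1923]
eef_rot: [179.7, 0.1, 91.7]
ft_force: [0.2, -1.1, -0.3]
opening: 0.65
```

Request:
{"fn": "apply_moves", "kwargs": {"plan": [{"hand":-0.3,"linear":[-12,-40,0],"dr":[0,0,0]},{"hand":-0.3,"linear":[-24,-80,0],"dr":[0,0,0]},{"hand":-0.3,"linear":[-36,-120,0],"dr":[0,0,0]},{"hand":-0.3,"linear":[-46,-150,0],"dr":[0,0,0]},{"hand":-0.3,"linear":[-46,-150,0],"dr":[0,0,0]}]}}

```text
time: 15.57
tcp_pos: [0.4923, -0.1607, 0.1894]
eef_rot: [180.0, 0.2, 91.1]
ft_force: [0.3, -0.6, -0.3]
opening: 0.651
```

Run:
```python
from h import *
st();stands(cap('wrist','w10.png'));print();stands(cap('scene','s10.png'))
```

```text
{'time': 15.567, 'tcp_pos': [0.492, -0.161, 0.189], 'eef_rot': [179.984, 0.159, 91.126], 'ft_force': [0.334, -0.609, -0.289], 'opening': 0.651, 'qpos': [-26.167, 17.162, -19.69, 53.061, -0.134, -27.293]}
[412, 0, 49, 49, 1934] mean [ 0.3491 -0.0419  0.0648] circ 0.3484 -0.0412 0.0183 [118 176 129]
[494, 23, 59, 156, 4428] mean [0.4075 0.0294 0.086 ] circ 0.4093 0.0205 0.0573 [106 104  99]
[179, 80, 45, 46, 1613] mean [ 0.412  -0.2275  0.0679] circ 0.4121 -0.2281 0.0183 [116 134 167]
[72, 137, 46, 41, 1540] mean [ 0.4583 -0.3223  0.0678] circ 0.4588 -0.323 0.0183 [185 165 101]
[201, 171, 41, 41, 1301] mean [ 0.4862 -0.2132  0.0679] circ 0.4872 -0.2137 0.0182 [224 151 117]
[447, 178, 15, 51, 205] mean [ 0.4861 -0.0186  0.0878] circ 0.488 -0.017 0.0218 [102 103  99]
[471, 192, 46, 126, 3050] mean [0.5328 0.0331 0.0859] circ 0.5372 0.0333 0.06 [106 104  99]
[445, 230, 5, 14, 52] mean [ 0.5169 -0.0181  0.088 ] circ 0.5171 -0.0181 0.0064 [101 102  98]
[441, 245, 7, 23, 86] mean [ 0.5347 -0.0176  0.0879] circ 0.5353 -0.0178 0.0115 [100 101  97]
[439, 270, 4, 13, 42] mean [ 0.5546 -0.0171  0
[... 634 characters left out ...]
] circ 0.6767 0.1146 0.0196 [107 131  95]
[322, 208, 38, 28, 262] mean [0.6908 0.0385 0.0849] circ 0.6925 0.035 0.0569 [100  98  95]
[193, 216, 13, 12, 132] mean [ 0.4135 -0.2288  0.0709] circ 0.4146 -0.2269 0.0186 [101 107 127]
[215, 229, 14, 12, 142] mean [ 0.4896 -0.2139  0.0711] circ 0.4898 -0.2136 0.0181 [178 118  94]
[372, 241, 14, 13, 146] mean [0.8115 0.0496 0.068 ] circ 0.8107 0.0493 0.0185 [103 151 115]
[175, 247, 15, 14, 162] mean [ 0.4606 -0.3234  0.0708] circ 0.4609 -0.3232 0.0186 [149 130  85]
[306, 268, 51, 34, 481] mean [ 0.7998 -0.1413  0.0858] circ 0.7826 -0.1138 0.0591 [92 51 51]
[186, 343, 16, 17, 218] mean [ 0.6763 -0.4653  0.0672] circ 0.676 -0.4652 0.0181 [ 98 150 112]
```

View pics/s10.png

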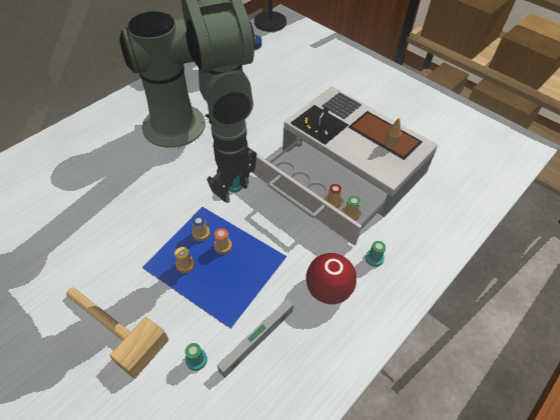

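Request:
{"fn": "apply_moves", "kwargs": {"plan": [{"hand":-0.3,"linear":[-2,-25,-15],"dr":[0,0,0]},{"hand":-0.3,"linear":[-5,-53,-50],"dr":[0,0,0]},{"hand":-0.3,"linear":[-5,-53,-85],"dr":[0,0,0]},{"hand":-0.3,"linear":[-5,-53,-95],"dr":[0,0,0]},{"hand":-0.3,"linear":[-5,-53,-95],"dr":[0,0,0]}]}}

```text
time: 16.08
tcp_pos: [0.4864, -0.2057, 0.0911]
eef_rot: [-179.7, -0.3, 91.6]
ft_force: [-0.3, 0.3, 0.6]
opening: 0.65
```

Run:
```python
from h import *
st();stands(cap('wrist'))
```

```text
{'time': 16.083, 'tcp_pos': [0.486, -0.206, 0.091], 'eef_rot': [-179.662, -0.254, 91.616], 'ft_force': [-0.289, 0.302, 0.638], 'opening': 0.65, 'qpos': [-30.953, 24.641, -24.83, 40.95, 0.032, -32.57]}
[207, 70, 69, 72, 3882] mean [ 0.4117 -0.2279  0.0679] circ 0.412 -0.2283 0.0181 [115 135 171]
[36, 156, 74, 65, 3707] mean [ 0.4579 -0.3222  0.0679] circ 0.4586 -0.3232 0.0184 [177 155  92]
[236, 209, 61, 61, 2916] mean [ 0.4857 -0.2137  0.068 ] circ 0.4869 -0.2134 0.0183 [182 121  94]
```

Request:
{"fn": "apply_moves", "kwargs": {"plan": [{"hand":-0.3,"linear":[0.5,-8,-10],"dr":[0,0,0]},{"hand":-0.3,"linear":[0.5,-8,-30],"dr":[0,0,0]},{"hand":-0.3,"linear":[0.5,-8,-50],"dr":[0,0,0]},{"hand":-0.3,"linear":[0.5,-8,-59],"dr":[0,0,0]},{"hand":-0.3,"linear":[0.5,-8,-59],"dr":[0,0,0]}]}}

```text
time: 16.55
tcp_pos: [0.4888, -0.2159, 0.0343]
eef_rot: [-179.9, -0.0, 91.6]
ft_force: [-0.0, 0.9, -0.2]
opening: 0.649
```

Request:
{"fn": "apply_moves", "kwargs": {"plan": [{"hand":1,"linear":[0,0,0],"dr":[0,0,0]},{"hand":1,"linear":[0,0,0],"dr":[0,0,0]},{"hand":1,"linear":[0,0,0],"dr":[0,0,0]},{"hand":1,"linear":[0,0,0],"dr":[0,0,0]},{"hand":1,"linear":[0,0,0],"dr":[0,0,0]}]}}

```text
time: 16.97
tcp_pos: [0.4902, -0.2169, 0.0365]
eef_rot: [179.9, 0.1, 91.5]
ft_force: [0.4, 1.9, 6.2]
opening: 0.403
```

Request:
{"fn": "apply_moves", "kwargs": {"plan": [{"hand":1,"linear":[0,0,35],"dr":[0,0,0]},{"hand":1,"linear":[0,10,70],"dr":[0,0,0]},{"hand":1,"linear":[5,40,105],"dr":[0,0,0]},{"hand":1,"linear":[15,75,125],"dr":[0,0,0]},{"hand":1,"linear":[25,110,125],"dr":[0,0,0]}]}}

```text
time: 17.38
tcp_pos: [0.5168, -0.1076, 0.165]
eef_rot: [179.6, 0.2, 91.3]
ft_force: [2.0, -1.0, -2.0]
opening: 0.407
```

Request:
{"fn": "apply_moves", "kwargs": {"plan": [{"hand":1,"linear":[10,40,0],"dr":[0,0,0]},{"hand":1,"linear":[20,80,0],"dr":[0,0,0]},{"hand":1,"linear":[27,115,0],"dr":[0,0,0]},{"hand":1,"linear":[33,150,0],"dr":[0,0,0]},{"hand":1,"linear":[36,180,0],"dr":[0,0,0]}]}}

```text
time: 17.8
tcp_pos: [0.5504, 0.0758, 0.1602]
eef_rot: [180.0, -0.0, 91.6]
ft_force: [0.5, 0.6, -3.5]
opening: 0.401
```

Request:
{"fn": "apply_moves", "kwargs": {"plan": [{"hand":1,"linear":[0,25,0],"dr":[0,0,0]},{"hand":1,"linear":[0,35,-20],"dr":[0,0,0]},{"hand":1,"linear":[0,35,-50],"dr":[0,0,0]},{"hand":1,"linear":[0,35,-80],"dr":[0,0,0]},{"hand":1,"linear":[0,35,-90],"dr":[0,0,0]}]}}

```text
time: 18.22
tcp_pos: [0.547, 0.1086, 0.0663]
eef_rot: [-179.7, 0.0, 91.6]
ft_force: [-1.0, 0.6, -2.3]
opening: 0.406
```

Request:
{"fn": "apply_moves", "kwargs": {"plan": [{"hand":1,"linear":[0,0,0],"dr":[0,0,0]},{"hand":1,"linear":[0,0,0],"dr":[0,0,0]},{"hand":1,"linear":[0,0,0],"dr":[0,0,0]}]}}

```text
time: 18.47
tcp_pos: [0.5515, 0.1083, 0.0717]
eef_rot: [179.9, -0.0, 91.5]
ft_force: [0.5, 0.9, -2.2]
opening: 0.401
```

```bash
python3 -c "
from h import *
place(2,'w11.png')"
```

```text
{'time': 18.467, 'tcp_pos': [0.552, 0.108, 0.072], 'eef_rot': [179.852, -0.002, 91.501], 'ft_force': [0.457, 0.932, -2.204], 'opening': 0.401, 'qpos': [3.586, 28.715, -21.321, 39.816, -0.004, 2.084]}
held centre [0.5485 0.1081 0.1037] [33, 19, 44, 39, 1329] rel tcp [-0.0033 -0.0002  0.0318]
prev pocket rim (52.1, 0.4835, 0.1083) (0.4845, 0.1088)
foot (53.8, 0.549, 0.1081) target (0.5485, 0.1105)
```

View pics/w11.png

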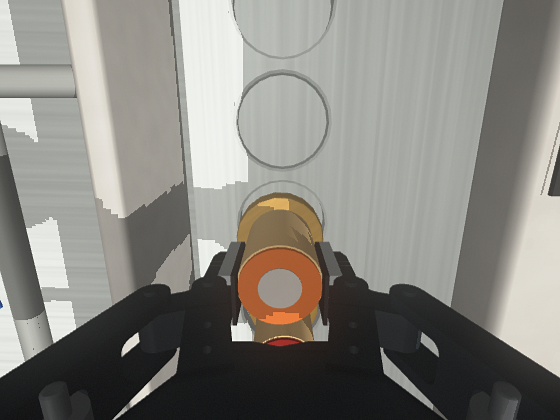

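Request:
{"fn": "apply_moves", "kwargs": {"plan": [{"hand":1,"linear":[-0.7,1.7,-4],"dr":[0,0,0]},{"hand":1,"linear":[-0.7,1.7,-9],"dr":[0,0,0]},{"hand":1,"linear":[-0.7,1.7,-14],"dr":[0,0,0]},{"hand":1,"linear":[-0.7,1.7,-18],"dr":[0,0,0]},{"hand":1,"linear":[-0.7,1.7,-22],"dr":[0,0,0]}]}}

```text
time: 18.93
tcp_pos: [0.5491, 0.1102, 0.0475]
eef_rot: [-180.0, -0.0, 91.5]
ft_force: [-0.7, -1.2, 5.7]
opening: 0.404
```

```bash
python3 -c "
from h import *
place(2)"
```

```text
{'time': 18.933, 'tcp_pos': [0.549, 0.11, 0.047], 'eef_rot': [-179.974, -0.0, 91.528], 'ft_force': [-0.743, -1.152, 5.706], 'opening': 0.404, 'qpos': [3.794, 30.486, -22.648, 36.892, 0.001, 2.266]}
held centre [0.5463 0.11   0.0796] [33, 19, 44, 39, 1319] rel tcp [-0.0029 -0.0002  0.032 ]
prev pocket rim (47.8, 0.4835, 0.1083) (0.4845, 0.1088)
foot (57.2, 0.5443, 0.1095) target (0.5485, 0.1105)
```

Seated (top at 0.0796). Release and go for yellow.

Request:
{"fn": "apply_moves", "kwargs": {"plan": [{"hand":-0.3,"linear":[0,0,0],"dr":[0,0,0]},{"hand":-0.3,"linear":[0,0,0],"dr":[0,0,0]},{"hand":-0.3,"linear":[0,0,0],"dr":[0,0,0]},{"hand":-0.3,"linear":[0,0,30],"dr":[0,0,0]},{"hand":-0.3,"linear":[0,0,65],"dr":[0,0,0]}]}}

```text
time: 19.4
tcp_pos: [0.547, 0.11, 0.1113]
eef_rot: [-179.7, 0.0, 91.5]
ft_force: [1.5, -0.2, 0.2]
opening: 0.651
```

Request:
{"fn": "apply_moves", "kwargs": {"plan": [{"hand":-0.3,"linear":[-5,-30,35],"dr":[0,0,0]},{"hand":-0.3,"linear":[-12,-65,60],"dr":[0,0,0]},{"hand":-0.3,"linear":[-20,-105,60],"dr":[0,0,0]},{"hand":-0.3,"linear":[-30,-145,60],"dr":[0,0,0]},{"hand":-0.3,"linear":[-40,-185,60],"dr":[0,0,0]}]}}

```text
time: 19.82
tcp_pos: [0.5106, -0.0729, 0.1743]
eef_rot: [179.8, 0.1, 91.6]
ft_force: [1.2, 0.4, 0.2]
opening: 0.652
```

Request:
{"fn": "apply_moves", "kwargs": {"plan": [{"hand":-0.3,"linear":[-12,-40,0],"dr":[0,0,0]},{"hand":-0.3,"linear":[-24,-80,0],"dr":[0,0,0]},{"hand":-0.3,"linear":[-36,-120,0],"dr":[0,0,0]},{"hand":-0.3,"linear":[-46,-160,0],"dr":[0,0,0]},{"hand":-0.3,"linear":[-46,-190,-20],"dr":[0,0,0]}]}}

```text
time: 20.23
tcp_pos: [0.4647, -0.2659, 0.1563]
eef_rot: [179.7, 0.3, 91.4]
ft_force: [1.1, 0.6, 0.2]
opening: 0.65
```

Run:
```python
from h import *
st();stands(cap('wrist','w12.png'));print();stands(cap('scene','s12.png'))
```

```text
{'time': 20.233, 'tcp_pos': [0.465, -0.266, 0.156], 'eef_rot': [179.729, 0.29, 91.383], 'ft_force': [1.109, 0.588, 0.219], 'opening': 0.65, 'qpos': [-37.648, 20.481, -20.161, 48.965, -0.055, -39.032]}
[308, 118, 49, 49, 1879] mean [ 0.4116 -0.2286  0.0679] circ 0.4119 -0.2281 0.0181 [111 130 166]
[185, 176, 47, 46, 1676] mean [ 0.4577 -0.3231  0.0679] circ 0.4585 -0.3235 0.0182 [203 183 112]

[252, 158, 25, 20, 171] mean [0.4111 0.0313 0.086 ] circ 0.4075 0.0319 0.0469 [101  99  97]
[228, 168, 12, 11, 110] mean [ 0.351  -0.0407  0.0681] circ 0.3494 -0.0419 0.019 [ 93 138 107]
[312, 173, 12, 14, 147] mean [0.5486 0.1095 0.0821] circ 0.5475 0.1097 0.0184 [160 112  82]
[280, 178, 41, 29, 284] mean [0.5534 0.0349 0.0857] circ 0.5485 0.0345 0.0711 [98 96 93]
[329, 184, 13, 14, 154] mean [0.6116 0.1114 0.0817] circ 0.6117 0.1116 0.0184 [131  89  78]
[347, 196, 14, 15, 161] mean [0.6769 0.1143 0.0815] circ 0.6773 0.1139 0.0188 [105 128  92]
[323, 208, 37, 28, 269] mean [0.6922 0.0388 0.0855] circ 0.6927 0.0368 0.0567 [98 96 93]
[193, 216, 13, 13, 142] mean [ 0.4145 -0.2281  0.071 ] circ 0.4148 -0.2275 0.0178 [ 93 100 121]
[372, 241, 14, 13, 146] mean [0.8111 0.0494 0.0675] circ 0.8124 0.0503 0.0191 [101 147 113]
[175, 247, 15, 14, 164] mean [ 0.4614 -0.3231  0.0709] circ 0.461 -0.3218 0.0192 [162 141  88]
[306, 271, 50, 31, 480] mean [ 0.7987 -0.1445  0.0859] circ 0.784 -0.1177 0.0577 [89 49 49]
[186, 343, 16, 17, 222] mean [ 0.6766 -0.4649  0.0673] circ 0.6768 -0.4655 0.0183 [ 95 147 109]
```

Request:
{"fn": "apply_moves", "kwargs": {"plan": [{"hand":-0.3,"linear":[-3,-30,-10],"dr":[0,0,0]},{"hand":-0.3,"linear":[-6,-55,-35],"dr":[0,0,0]},{"hand":-0.3,"linear":[-6,-55,-62],"dr":[0,0,0]},{"hand":-0.3,"linear":[-6,-55,-62],"dr":[0,0,0]},{"hand":-0.3,"linear":[-6,-55,-62],"dr":[0,0,0]}]}}

```text
time: 20.75
tcp_pos: [0.4571, -0.3146, 0.0901]
eef_rot: [-179.8, -0.2, 91.5]
ft_force: [0.1, -0.1, -0.1]
opening: 0.649
```

Run:
```python
from h import *
st();stands(cap('wrist'))
```

```text
{'time': 20.75, 'tcp_pos': [0.457, -0.315, 0.09], 'eef_rot': [-179.837, -0.192, 91.546], 'ft_force': [0.06, -0.063, -0.125], 'opening': 0.649, 'qpos': [-42.172, 27.017, -20.959, 42.275, 0.026, -43.718]}
[402, 135, 72, 66, 3717] mean [ 0.4113 -0.2294  0.0679] circ 0.412 -0.2285 0.0184 [113 129 161]
[234, 211, 61, 61, 2949] mean [ 0.4574 -0.3236  0.0679] circ 0.4586 -0.3237 0.0181 [189 168 103]
```

Request:
{"fn": "apply_moves", "kwargs": {"plan": [{"hand":-0.3,"linear":[1,-9,-10],"dr":[0,0,0]},{"hand":-0.3,"linear":[1,-9,-30],"dr":[0,0,0]},{"hand":-0.3,"linear":[1,-9,-50],"dr":[0,0,0]},{"hand":-0.3,"linear":[1,-9,-58],"dr":[0,0,0]},{"hand":-0.3,"linear":[1,-9,-58],"dr":[0,0,0]}]}}

```text
time: 21.22
tcp_pos: [0.4588, -0.3244, 0.032]
eef_rot: [-179.9, -0.1, 91.6]
ft_force: [-0.6, 0.5, -1.3]
opening: 0.651
```

Request:
{"fn": "apply_moves", "kwargs": {"plan": [{"hand":1,"linear":[0,0,0],"dr":[0,0,0]},{"hand":1,"linear":[0,0,0],"dr":[0,0,0]},{"hand":1,"linear":[0,0,0],"dr":[0,0,0]},{"hand":1,"linear":[0,0,0],"dr":[0,0,0]},{"hand":1,"linear":[0,0,0],"dr":[0,0,0]}]}}

```text
time: 21.63
tcp_pos: [0.4602, -0.3259, 0.0344]
eef_rot: [179.9, 0.1, 91.5]
ft_force: [0.0, 1.9, 6.2]
opening: 0.404
```

Request:
{"fn": "apply_moves", "kwargs": {"plan": [{"hand":1,"linear":[0,0,35],"dr":[0,0,0]},{"hand":1,"linear":[0,10,70],"dr":[0,0,0]},{"hand":1,"linear":[0,40,105],"dr":[0,0,0]},{"hand":1,"linear":[5,75,125],"dr":[0,0,0]},{"hand":1,"linear":[8,110,125],"dr":[0,0,0]}]}}

```text
time: 22.05
tcp_pos: [0.4698, -0.2168, 0.1626]
eef_rot: [179.6, 0.3, 91.4]
ft_force: [1.8, -0.3, -2.8]
opening: 0.406
```

Request:
{"fn": "apply_moves", "kwargs": {"plan": [{"hand":1,"linear":[4,40,0],"dr":[0,0,0]},{"hand":1,"linear":[8,80,0],"dr":[0,0,0]},{"hand":1,"linear":[11,120,0],"dr":[0,0,0]},{"hand":1,"linear":[14,160,0],"dr":[0,0,0]},{"hand":1,"linear":[16,200,0],"dr":[0,0,0]}]}}

```text
time: 22.47
tcp_pos: [0.4829, -0.0135, 0.1581]
eef_rot: [180.0, 0.0, 91.5]
ft_force: [0.7, -1.1, -2.6]
opening: 0.407
```

Request:
{"fn": "apply_moves", "kwargs": {"plan": [{"hand":1,"linear":[0,40,0],"dr":[0,0,0]},{"hand":1,"linear":[0,75,0],"dr":[0,0,0]},{"hand":1,"linear":[0,100,0],"dr":[0,0,0]},{"hand":1,"linear":[0,100,0],"dr":[0,0,0]},{"hand":1,"linear":[0,100,0],"dr":[0,0,0]}]}}

```text
time: 22.88
tcp_pos: [0.4828, 0.0857, 0.1578]
eef_rot: [-180.0, 0.0, 91.7]
ft_force: [-0.6, 0.2, -2.0]
opening: 0.405
```

Request:
{"fn": "apply_moves", "kwargs": {"plan": [{"hand":1,"linear":[2,22.5,-5],"dr":[0,0,0]},{"hand":1,"linear":[2,22.5,-35],"dr":[0,0,0]},{"hand":1,"linear":[2,22.5,-65],"dr":[0,0,0]},{"hand":1,"linear":[2,22.5,-85],"dr":[0,0,0]},{"hand":1,"linear":[2,22.5,-85],"dr":[0,0,0]}]}}

```text
time: 23.3
tcp_pos: [0.4818, 0.1056, 0.0692]
eef_rot: [-179.6, 0.1, 91.4]
ft_force: [-1.2, 0.1, -3.8]
opening: 0.406
```

Request:
{"fn": "apply_moves", "kwargs": {"plan": [{"hand":1,"linear":[0,0,0],"dr":[0,0,0]},{"hand":1,"linear":[0,0,0],"dr":[0,0,0]},{"hand":1,"linear":[0,0,0],"dr":[0,0,0]}]}}

```text
time: 23.55
tcp_pos: [0.4868, 0.1067, 0.0746]
eef_rot: [179.8, -0.0, 91.5]
ft_force: [-0.3, 1.4, -3.0]
opening: 0.404
```

```bash
python3 -c "
from h import *
place(1,'w13.png')"
```

```text
{'time': 23.55, 'tcp_pos': [0.487, 0.107, 0.075], 'eef_rot': [179.832, -0.0, 91.472], 'ft_force': [-0.305, 1.365, -2.989], 'opening': 0.404, 'qpos': [3.876, 22.926, -30.862, 36.044, -0.007, 2.404]}
held centre [0.4854 0.1066 0.1088] [33, 25, 44, 40, 1363] rel tcp [-0.0014 -0.0003  0.0342]
prev pocket rim (52.5, 0.4195, 0.1065) (0.4205, 0.107)
foot (53.6, 0.4859, 0.1071) target (0.4845, 0.1088)
```

View pics/w13.png

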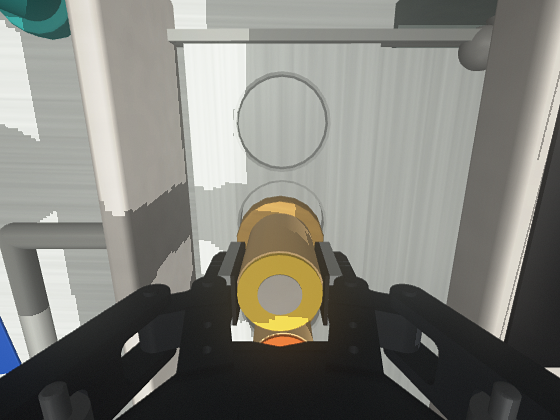

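Request:
{"fn": "apply_moves", "kwargs": {"plan": [{"hand":1,"linear":[-1.3,1.3,-7],"dr":[0,0,0]},{"hand":1,"linear":[-1.3,1.3,-13],"dr":[0,0,0]},{"hand":1,"linear":[-1.3,1.3,-18],"dr":[0,0,0]},{"hand":1,"linear":[-1.3,1.3,-23],"dr":[0,0,0]},{"hand":1,"linear":[-1.3,1.3,-27.5],"dr":[0,0,0]}]}}

```text
time: 24.02
tcp_pos: [0.4836, 0.1086, 0.045]
eef_rot: [-180.0, -0.0, 91.5]
ft_force: [-12.8, 1.5, 65.9]
opening: 0.404
```

```bash
python3 -c "
from h import *
place(1)"
```

```text
{'time': 24.017, 'tcp_pos': [0.484, 0.109, 0.045], 'eef_rot': [-179.965, -0.004, 91.54], 'ft_force': [-12.805, 1.505, 65.911], 'opening': 0.404, 'qpos': [4.115, 25.372, -32.613, 32.049, 0.006, 2.575]}
held centre [0.4823 0.1085 0.0794] [33, 26, 44, 39, 1354] rel tcp [-0.0014 -0.0001  0.034 ]
prev pocket rim (47.3, 0.4195, 0.1065) (0.4205, 0.107)
foot (57.9, 0.4803, 0.108) target (0.4845, 0.1088)
```

Request:
{"fn": "apply_moves", "kwargs": {"plan": [{"hand":1,"linear":[0,0,3],"dr":[0,0,0]},{"hand":-0.3,"linear":[0,0,3],"dr":[0,0,0]},{"hand":-0.3,"linear":[0,0,3],"dr":[0,0,0]},{"hand":-0.3,"linear":[0,0,3],"dr":[0,0,0]},{"hand":-0.3,"linear":[0,0,35],"dr":[0,0,0]}]}}

```text
time: 24.48
tcp_pos: [0.4801, 0.1081, 0.0765]
eef_rot: [-179.5, 0.0, 91.5]
ft_force: [-1.1, -1.3, -1.2]
opening: 0.653
```

Request:
{"fn": "apply_moves", "kwargs": {"plan": [{"hand":-0.3,"linear":[0,0,35],"dr":[0,0,0]},{"hand":-0.3,"linear":[-10,-20,70],"dr":[0,0,0]},{"hand":-0.3,"linear":[-15,-55,100],"dr":[0,0,0]},{"hand":-0.3,"linear":[-20,-95,110],"dr":[0,0,0]},{"hand":-0.3,"linear":[-20,-135,110],"dr":[0,0,0]}]}}

```text
time: 24.9
tcp_pos: [0.4653, -0.0251, 0.1939]
eef_rot: [179.7, 0.1, 91.7]
ft_force: [1.1, 0.2, 0.4]
opening: 0.65
```

Request:
{"fn": "apply_moves", "kwargs": {"plan": [{"hand":-0.3,"linear":[-6,-40,0],"dr":[0,0,0]},{"hand":-0.3,"linear":[-12,-80,0],"dr":[0,0,0]},{"hand":-0.3,"linear":[-18,-120,0],"dr":[0,0,0]},{"hand":-0.3,"linear":[-24,-150,0],"dr":[0,0,0]},{"hand":-0.3,"linear":[-24,-150,-20],"dr":[0,0,0]}]}}

```text
time: 25.32
tcp_pos: [0.442, -0.181, 0.1735]
eef_rot: [179.6, 0.4, 91.1]
ft_force: [1.6, -0.4, -0.1]
opening: 0.645
```

Run:
```python
from h import *
st();stands(cap('wrist','w14.png'));print();stands(cap('scene','s14.png'))
```

```text
{'time': 25.317, 'tcp_pos': [0.442, -0.181, 0.173], 'eef_rot': [179.636, 0.376, 91.144], 'ft_force': [1.567, -0.424, -0.065], 'opening': 0.645, 'qpos': [-31.054, 13.65, -27.135, 48.707, -0.124, -32.199]}
[438, 63, 52, 50, 1966] mean [ 0.348  -0.0422  0.0648] circ 0.3482 -0.0413 0.0183 [122 180 133]
[517, 97, 43, 149, 3834] mean [0.4375 0.0297 0.0844] circ 0.4286 0.0195 0.0385 [102 100  95]
[202, 144, 45, 44, 1544] mean [ 0.4114 -0.2276  0.0679] circ 0.4121 -0.2282 0.0183 [113 130 164]
[469, 243, 19, 62, 304] mean [ 0.4912 -0.0185  0.0878] circ 0.4935 -0.0169 0.0276 [95 96 92]
[489, 243, 13, 3, 39] mean [ 0.466  -0.0095  0.0887] circ 0.4661 -0.0097 0.0054 [110 111 106]
[498, 257, 47, 85, 2379] mean [0.5157 0.0325 0.0863] circ 0.5174 0.0246 0.0422 [104 101  96]
[549, 353, 11, 16, 109] mean [0.6015 0.0965 0.0652] circ 0.6011 0.0975 0.0046 [107  90  64]

[252, 158, 25, 20, 175] mean [0.4114 0.0314 0.086 ] circ 0.4085 0.0308 0.0479 [100  98  95]
[295, 162, 13, 14, 147] mean [0.4847 0.109  0.0814] circ 0.484 0.1098 0.0188 [165 143  88]
[229, 169, 11, 10, 85] mean [ 0.3537 -0.0414  0.0683] 
[... 163 characters left out ...]
514 0.0352 0.0852] circ 0.5469 0.0365 0.0703 [99 96 93]
[329, 184, 13, 14, 151] mean [0.613  0.112  0.0822] circ 0.612 0.1129 0.0189 [131  90  78]
[347, 196, 14, 15, 164] mean [0.6771 0.1135 0.0816] circ 0.6759 0.1141 0.0192 [105 129  93]
[323, 208, 37, 28, 282] mean [0.6956 0.0389 0.0857] circ 0.6931 0.0358 0.0569 [99 96 93]
[193, 216, 13, 13, 143] mean [ 0.4147 -0.2286  0.0706] circ 0.4144 -0.2289 0.0184 [ 96 103 125]
[372, 241, 14, 13, 148] mean [0.8115 0.0498 0.0678] circ 0.8117 0.05 0.0196 [102 150 114]
[306, 271, 51, 31, 489] mean [ 0.8008 -0.1419  0.0859] circ 0.7838 -0.1152 0.0582 [91 50 50]
[186, 343, 16, 17, 214] mean [ 0.6764 -0.4654  0.0675] circ 0.6762 -0.465 0.018 [ 97 149 110]
```

View pics/s14.png

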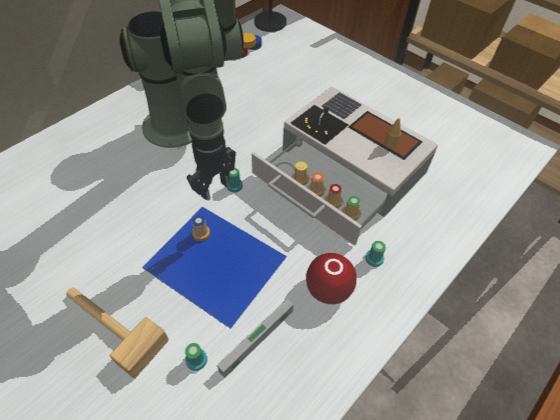

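Request:
{"fn": "apply_moves", "kwargs": {"plan": [{"hand":-0.3,"linear":[-15,-25,-10],"dr":[0,0,0]},{"hand":-0.3,"linear":[-30,-46,-40],"dr":[0,0,0]},{"hand":-0.3,"linear":[-30,-46,-70],"dr":[0,0,0]},{"hand":-0.3,"linear":[-30,-46,-80],"dr":[0,0,0]},{"hand":-0.3,"linear":[-30,-46,-80],"dr":[0,0,0]}]}}

```text
time: 25.83
tcp_pos: [0.4081, -0.2182, 0.0884]
eef_rot: [-179.8, -0.2, 91.6]
ft_force: [-0.9, 0.0, 0.2]
opening: 0.652
```

Run:
```python
from h import *
st();stands(cap('wrist'))
```

```text
{'time': 25.833, 'tcp_pos': [0.408, -0.218, 0.088], 'eef_rot': [-179.76, -0.215, 91.57], 'ft_force': [-0.945, 0.038, 0.187], 'opening': 0.652, 'qpos': [-37.289, 18.936, -34.653, 36.733, 0.017, -38.859]}
[232, 215, 62, 62, 2991] mean [ 0.4106 -0.228   0.0679] circ 0.4119 -0.2281 0.0182 [ 92 105 132]
```

Request:
{"fn": "apply_moves", "kwargs": {"plan": [{"hand":-0.3,"linear":[2,-10,-10],"dr":[0,0,0]},{"hand":-0.3,"linear":[2,-10,-30],"dr":[0,0,0]},{"hand":-0.3,"linear":[2,-10,-50],"dr":[0,0,0]},{"hand":-0.3,"linear":[2,-10,-57],"dr":[0,0,0]},{"hand":-0.3,"linear":[2,-10,-57],"dr":[0,0,0]}]}}

```text
time: 26.3
tcp_pos: [0.4119, -0.2292, 0.0332]
eef_rot: [-179.9, -0.1, 91.6]
ft_force: [0.2, 0.9, -0.4]
opening: 0.651
```

Request:
{"fn": "apply_moves", "kwargs": {"plan": [{"hand":1,"linear":[0,0,0],"dr":[0,0,0]},{"hand":1,"linear":[0,0,0],"dr":[0,0,0]},{"hand":1,"linear":[0,0,0],"dr":[0,0,0]},{"hand":1,"linear":[0,0,0],"dr":[0,0,0]},{"hand":1,"linear":[0,0,0],"dr":[0,0,0]}]}}

```text
time: 26.72
tcp_pos: [0.4131, -0.2304, 0.035]
eef_rot: [179.9, 0.0, 91.6]
ft_force: [-0.2, 2.9, 6.4]
opening: 0.403
```

Request:
{"fn": "apply_moves", "kwargs": {"plan": [{"hand":1,"linear":[0,0,35],"dr":[0,0,0]},{"hand":1,"linear":[0,10,70],"dr":[0,0,0]},{"hand":1,"linear":[5,40,105],"dr":[0,0,0]},{"hand":1,"linear":[8,75,125],"dr":[0,0,0]},{"hand":1,"linear":[8,110,125],"dr":[0,0,0]}]}}

```text
time: 27.13
tcp_pos: [0.4235, -0.1214, 0.1634]
eef_rot: [179.5, 0.3, 91.4]
ft_force: [2.7, -0.3, -2.8]
opening: 0.404
```

Request:
{"fn": "apply_moves", "kwargs": {"plan": [{"hand":1,"linear":[0,40,0],"dr":[0,0,0]},{"hand":1,"linear":[0,80,0],"dr":[0,0,0]},{"hand":1,"linear":[0,120,0],"dr":[0,0,0]},{"hand":1,"linear":[0,155,0],"dr":[0,0,0]},{"hand":1,"linear":[0,190,0],"dr":[0,0,0]}]}}

```text
time: 27.55
tcp_pos: [0.4196, 0.0716, 0.1592]
eef_rot: [179.9, 0.0, 91.5]
ft_force: [0.7, -0.5, -3.5]
opening: 0.406
```

Request:
{"fn": "apply_moves", "kwargs": {"plan": [{"hand":1,"linear":[1,25,0],"dr":[0,0,0]},{"hand":1,"linear":[1,35,-25],"dr":[0,0,0]},{"hand":1,"linear":[1,35,-55],"dr":[0,0,0]},{"hand":1,"linear":[1,35,-80],"dr":[0,0,0]},{"hand":1,"linear":[1,35,-85],"dr":[0,0,0]}]}}

```text
time: 27.97
tcp_pos: [0.4182, 0.1049, 0.0708]
eef_rot: [-179.7, 0.0, 91.6]
ft_force: [-0.9, -0.6, -2.4]
opening: 0.406
```

Request:
{"fn": "apply_moves", "kwargs": {"plan": [{"hand":1,"linear":[0,0,0],"dr":[0,0,0]},{"hand":1,"linear":[0,0,0],"dr":[0,0,0]},{"hand":1,"linear":[0,0,0],"dr":[0,0,0]}]}}

```text
time: 28.22
tcp_pos: [0.4224, 0.1047, 0.0749]
eef_rot: [179.9, -0.0, 91.5]
ft_force: [-0.2, -0.5, -3.2]
opening: 0.403
```

```bash
python3 -c "
from h import *
place(0,'w15.png')"
```

```text
{'time': 28.217, 'tcp_pos': [0.422, 0.105, 0.075], 'eef_rot': [179.856, -0.002, 91.5], 'ft_force': [-0.185, -0.501, -3.238], 'opening': 0.403, 'qpos': [4.181, 17.375, -39.819, 32.662, -0.004, 2.682]}
held centre [0.4214 0.1045 0.1085] [33, 25, 44, 40, 1361] rel tcp [-0.0012 -0.0001  0.0335]
foot (54.6, 0.4219, 0.1045) target (0.4205, 0.107)
```

View pics/w15.png

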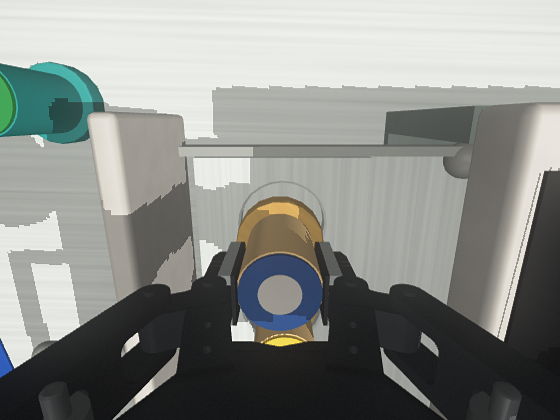

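Target (0.4195, 0.1065): move (-1.3, +1.9), down ~26.

Request:
{"fn": "apply_moves", "kwargs": {"plan": [{"hand":1,"linear":[-1.3,1.9,-7],"dr":[0,0,0]},{"hand":1,"linear":[-1.3,1.9,-13],"dr":[0,0,0]},{"hand":1,"linear":[-1.3,1.9,-18],"dr":[0,0,0]},{"hand":1,"linear":[-1.3,1.9,-22],"dr":[0,0,0]},{"hand":1,"linear":[-1.3,1.9,-25.5],"dr":[0,0,0]}]}}

```text
time: 28.68
tcp_pos: [0.4194, 0.1066, 0.0473]
eef_rot: [-180.0, 0.0, 91.5]
ft_force: [-0.4, -0.1, -2.3]
opening: 0.406
```

```bash
python3 -c "
from h import *
place(0)"
```

```text
{'time': 28.683, 'tcp_pos': [0.419, 0.107, 0.047], 'eef_rot': [-179.961, 0.004, 91.527], 'ft_force': [-0.434, -0.103, -2.348], 'opening': 0.406, 'qpos': [4.475, 20.003, -41.564, 28.472, -0.002, 2.948]}
held centre [0.4185 0.1065 0.0809] [33, 25, 44, 40, 1365] rel tcp [-0.0006 -0.0001  0.034 ]
foot (56.7, 0.416, 0.106) target (0.4205, 0.107)
```

Request:
{"fn": "apply_moves", "kwargs": {"plan": [{"hand":1,"linear":[0,0,-1],"dr":[0,0,0]},{"hand":-0.3,"linear":[0,0,-1],"dr":[0,0,0]},{"hand":-0.3,"linear":[0,0,-1],"dr":[0,0,0]},{"hand":-0.3,"linear":[0,0,-1],"dr":[0,0,0]},{"hand":-0.3,"linear":[0,0,30],"dr":[0,0,0]}]}}

```text
time: 29.15
tcp_pos: [0.4164, 0.1063, 0.0748]
eef_rot: [-179.6, 0.0, 91.5]
ft_force: [-0.1, -0.7, -0.2]
opening: 0.647
```

Request:
{"fn": "apply_moves", "kwargs": {"plan": [{"hand":-0.3,"linear":[0,0,35],"dr":[0,0,0]},{"hand":-0.3,"linear":[5,-10,70],"dr":[0,0,0]},{"hand":-0.3,"linear":[20,-40,100],"dr":[0,0,0]},{"hand":-0.3,"linear":[40,-70,120],"dr":[0,0,0]},{"hand":-0.1,"linear":[60,-95,120],"dr":[0,0,0]}]}}

```text
time: 29.57
tcp_pos: [0.4827, 0.0103, 0.2031]
eef_rot: [179.5, 0.1, 91.6]
ft_force: [1.3, -0.0, 0.7]
opening: 0.553
```

Request:
{"fn": "apply_moves", "kwargs": {"plan": [{"hand":-0.1,"linear":[30,-20,0],"dr":[0,0,0]},{"hand":-0.1,"linear":[65,-25,0],"dr":[0,0,0]},{"hand":-0.1,"linear":[70,-25,0],"dr":[0,0,0]},{"hand":-0.1,"linear":[70,-25,0],"dr":[0,0,0]}]}}

```text
time: 29.9
tcp_pos: [0.5514, -0.014, 0.1977]
eef_rot: [180.0, 0.0, 91.5]
ft_force: [-0.1, 0.4, 0.1]
opening: 0.547
```

Run:
```python
from h import *
st();cap('wrist','w16.png');s=cap('scene','s16.png');stands(s)
W=cloud(optics.capture('top'));z=W[...,2]
m=(W[...,0]>.5)&(W[...,0]<.6)&(z>.086)&(z<.105)&(W[...,1]<.01)&(W[...,1]>-.04)
W2=cloud(s);z=W2[...,2];m2=(W2[...,0]>.46)&(W2[...,0]<.65)&(z>.086)&(z<.105)&(W2[...,1]<.01)&(W2[...,1]>-.04)
print(np.median(W[m],0),np.median(W2[m2],0))
```

```text
{'time': 29.9, 'tcp_pos': [0.551, -0.014, 0.198], 'eef_rot': [179.951, 0.001, 91.472], 'ft_force': [-0.145, 0.364, 0.133], 'opening': 0.547, 'qpos': [-9.131, 20.219, -13.937, 55.796, 0.008, -10.603]}
[252, 158, 25, 20, 172] mean [0.4094 0.0311 0.0858] circ 0.4095 0.03 0.0463 [100  98  95]
[295, 164, 13, 11, 98] mean [0.4929 0.108  0.082 ] circ 0.4902 0.1085 0.0173 [141 120  72]
[228, 168, 12, 11, 104] mean [ 0.3518 -0.041   0.0684] circ 0.3498 -0.0401 0.0187 [ 94 138 109]
[312, 173, 12, 14, 147] mean [0.5485 0.1098 0.0822] circ 0.5486 0.1107 0.0186 [159 110  80]
[279, 179, 42, 30, 286] mean [0.5551 0.0347 0.0854] circ 0.5478 0.0287 0.0715 [97 94 91]
[329, 184, 13, 15, 157] mean [0.6118 0.1113 0.082 ] circ 0.6114 0.1114 0.0192 [129  88  76]
[347, 196, 14, 15, 168] mean [0.6774 0.1138 0.0819] circ 0.6769 0.1155 0.0182 [104 126  91]
[323, 208, 37, 27, 263] mean [0.6962 0.0384 0.0855] circ 0.692 0.0381 0.0568 [97 95 92]
[372, 241, 14, 13, 145] mean [0.8116 0.05   0.0681] circ 0.8123 0.0497 0.0189 [101 147 112]
[307, 271, 49, 31, 468] mean [ 0.7994 -0.1459  0.0861] circ 0.7862 -0.1206 0.0559 [88 48 48]
[186, 343, 16, 17, 212] mean [ 0.6761 -0.4655  0.0673] circ 0.6756 -0.4647 0.0182 [ 95 147 108]
[nan nan nan] [ 0.55704919 -0.01166692  0.09413984]
  return _methods._mean(a, axis=axis, dtype=dtype,
  ret = um.true_divide(
```

View pics/w16.png

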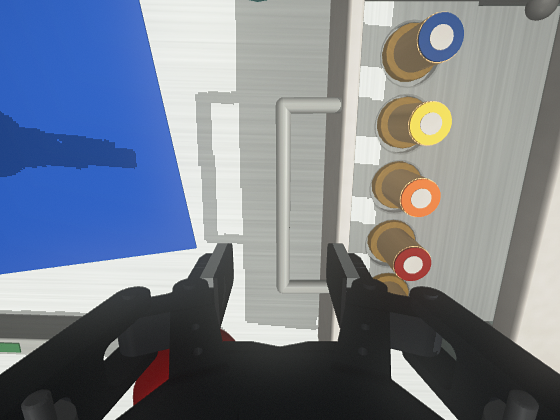

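View pics/s16.png

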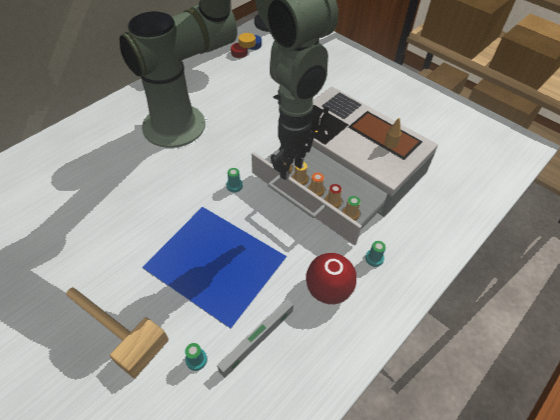

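Request:
{"fn": "apply_moves", "kwargs": {"plan": [{"hand":-0.1,"linear":[0,0,-35],"dr":[0,0,0]},{"hand":-0.1,"linear":[0,0,-70],"dr":[0,0,0]},{"hand":-0.1,"linear":[0,0,-100],"dr":[0,0,0]},{"hand":-0.1,"linear":[0,0,-125],"dr":[0,0,0]},{"hand":-0.1,"linear":[0,0,-125],"dr":[0,0,0]}]}}

```text
time: 30.47
tcp_pos: [0.5444, -0.0119, 0.0687]
eef_rot: [-179.5, -0.1, 91.6]
ft_force: [-0.3, 0.1, -0.1]
opening: 0.553
```

Request:
{"fn": "apply_moves", "kwargs": {"plan": [{"hand":1,"linear":[0,0,0],"dr":[0,0,0]},{"hand":1,"linear":[0,0,0],"dr":[0,0,0]},{"hand":1,"linear":[0,0,0],"dr":[0,0,0]},{"hand":1,"linear":[0,0,0],"dr":[0,0,0]},{"hand":1,"linear":[0,0,0],"dr":[0,0,0]}]}}

```text
time: 30.88
tcp_pos: [0.5508, -0.0114, 0.0753]
eef_rot: [179.8, -0.2, 91.6]
ft_force: [-1.6, 6.1, 3.3]
opening: 0.118
```

Request:
{"fn": "apply_moves", "kwargs": {"plan": [{"hand":1,"linear":[0,4,0],"dr":[0,0,0]},{"hand":1,"linear":[-0.3,10,0],"dr":[0,0,0]},{"hand":1,"linear":[-0.5,18,0],"dr":[0,0,0]},{"hand":1,"linear":[-0.7,26,0],"dr":[0,0,0]},{"hand":1,"linear":[-1,36,0],"dr":[0,0,0]}]}}

```text
time: 31.3
tcp_pos: [0.5499, 0.0229, 0.0753]
eef_rot: [179.8, 0.0, 91.5]
ft_force: [-2.3, -0.8, 6.8]
opening: 0.111
```

Request:
{"fn": "apply_moves", "kwargs": {"plan": [{"hand":1,"linear":[-0.3,12,0],"dr":[0,0,0]},{"hand":1,"linear":[-0.6,24,0],"dr":[0,0,0]},{"hand":1,"linear":[-1,36,0],"dr":[0,0,0]},{"hand":1,"linear":[-1.3,48,0],"dr":[0,0,0]},{"hand":1,"linear":[-1.6,60,0],"dr":[0,0,0]}]}}

```text
time: 31.72
tcp_pos: [0.5483, 0.0827, 0.0752]
eef_rot: [179.8, 0.1, 91.5]
ft_force: [-1.6, -1.9, 6.8]
opening: 0.113
```

Request:
{"fn": "apply_moves", "kwargs": {"plan": [{"hand":1,"linear":[-0.2,10,0],"dr":[0,0,0]},{"hand":1,"linear":[-0.5,20,0],"dr":[0,0,0]},{"hand":1,"linear":[-0.8,28,0],"dr":[0,0,0]},{"hand":1,"linear":[-1,34,0],"dr":[0,0,0]},{"hand":1,"linear":[-1,36,0],"dr":[0,0,0]}]}}

```text
time: 32.13
tcp_pos: [0.5473, 0.1205, 0.0753]
eef_rot: [179.8, -0.1, 91.6]
ft_force: [-2.4, 2.3, 6.6]
opening: 0.114
```

Request:
{"fn": "apply_moves", "kwargs": {"plan": [{"hand":1,"linear":[0,3,0],"dr":[0,0,0]},{"hand":1,"linear":[0,4.5,0],"dr":[0,0,0]},{"hand":1,"linear":[0,4.5,0],"dr":[0,0,0]}]}}

```text
time: 32.38
tcp_pos: [0.5473, 0.1237, 0.0753]
eef_rot: [179.8, 0.0, 91.6]
ft_force: [-2.2, -0.4, 6.6]
opening: 0.116
```

Request:
{"fn": "apply_moves", "kwargs": {"plan": [{"hand":-0.1,"linear":[0,0,0],"dr":[0,0,0]},{"hand":-0.1,"linear":[0,0,0],"dr":[0,0,0]},{"hand":-0.1,"linear":[0,0,0],"dr":[0,0,0]},{"hand":-0.1,"linear":[0,0,30],"dr":[0,0,0]},{"hand":-0.1,"linear":[0,0,65],"dr":[0,0,0]}]}}

```text
time: 32.8
tcp_pos: [0.5436, 0.1229, 0.1362]
eef_rot: [-179.6, 0.0, 91.5]
ft_force: [-0.2, 0.0, 0.2]
opening: 0.549
```

Request:
{"fn": "apply_moves", "kwargs": {"plan": [{"hand":-0.1,"linear":[0,0,35],"dr":[0,0,0]},{"hand":-0.1,"linear":[0,0,70],"dr":[0,0,0]},{"hand":-0.1,"linear":[0,0,100],"dr":[0,0,0]},{"hand":-0.1,"linear":[0,0,130],"dr":[0,0,0]},{"hand":-0.1,"linear":[0,0,130],"dr":[0,0,0]}]}}

```text
time: 33.22
tcp_pos: [0.5493, 0.1235, 0.2747]
eef_rot: [179.4, -0.0, 91.5]
ft_force: [0.7, 0.1, -0.0]
opening: 0.55
```

Run:
```python
from h import *
st();cap('wrist','w17.png');s=cap('scene','s17.png')
W2=cloud(s);z=W2[...,2];m2=(W2[...,0]>.5)&(W2[...,0]<.6)&(z>.086)&(z<.105)&(W2[...,1]<.135)&(W2[...,1]>.06)
print(np.median(W2[m2],0))
```

```text
{'time': 33.217, 'tcp_pos': [0.549, 0.123, 0.275], 'eef_rot': [179.394, -0.036, 91.527], 'ft_force': [0.716, 0.058, -0.033], 'opening': 0.55, 'qpos': [5.157, 18.219, -5.284, 65.891, -0.002, 3.631]}
[0.5518779  0.12157715 0.0938817 ]
```

View pics/w17.png

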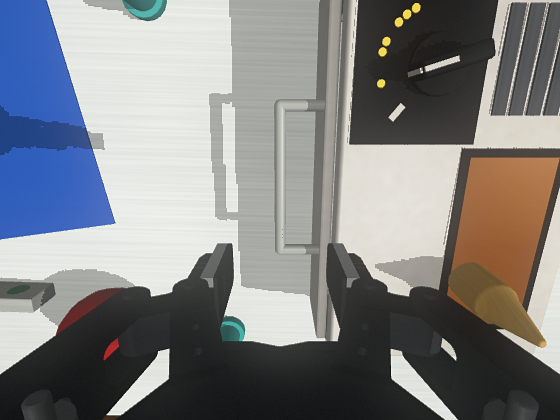

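View pics/s17.png

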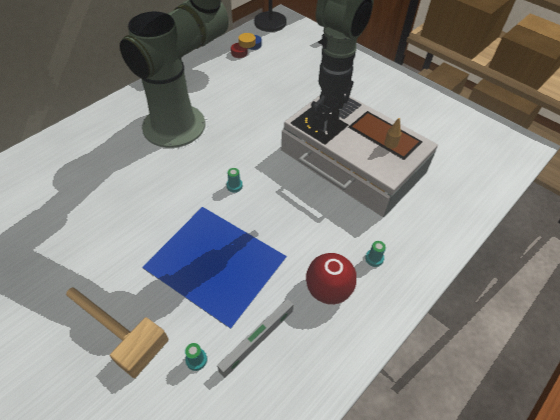

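Request:
{"fn": "apply_moves", "kwargs": {"plan": [{"hand":-0.1,"linear":[-15,15,0],"dr":[0,0,-7]},{"hand":-0.1,"linear":[-30,30,0],"dr":[0,0,-14]},{"hand":-0.1,"linear":[-45,50,0],"dr":[0,0,-21]},{"hand":-0.1,"linear":[-60,68,0],"dr":[0,0,-28]},{"hand":-0.1,"linear":[-75,85,0],"dr":[0,0,-35]}]}}

```text
time: 33.73
tcp_pos: [0.4693, 0.2086, 0.266]
eef_rot: [-179.9, 0.1, 56.2]
ft_force: [-0.2, 0.8, 0.1]
opening: 0.548
```

Request:
{"fn": "apply_moves", "kwargs": {"plan": [{"hand":-0.1,"linear":[-12,14,0],"dr":[0,0,-7]},{"hand":-0.1,"linear":[-24,28,0],"dr":[0,0,-14]},{"hand":-0.1,"linear":[-36,42,0],"dr":[0,0,-21]},{"hand":-0.1,"linear":[-38,47,0],"dr":[0,0,-28]},{"hand":-0.1,"linear":[-38,47,0],"dr":[0,0,-35]}]}}

```text
time: 34.15
tcp_pos: [0.4311, 0.256, 0.2662]
eef_rot: [-180.0, 0.2, 21.3]
ft_force: [1.4, 0.7, -0.8]
opening: 0.549
```

Request:
{"fn": "apply_moves", "kwargs": {"plan": [{"hand":-0.1,"linear":[0,0,0],"dr":[0,0,0]},{"hand":-0.1,"linear":[0,0,0],"dr":[0,0,0]}]}}

```text
time: 34.32
tcp_pos: [0.4323, 0.2549, 0.2666]
eef_rot: [180.0, 0.1, 21.7]
ft_force: [-0.1, -0.4, 0.7]
opening: 0.545
```

Run:
```python
from h import *
st();c=cap('wrist','w18.png');W=cloud(c)
m=(W[...,2]>.155)&(W[...,2]<.168)&(W[...,0]>.39)&(W[...,0]<.48)&(W[...,1]>.21)&(W[...,1]<.30)
P=W[m].astype(np.float32);print(len(P),P.mean(0),cv2.minAreaRect(P[:,:2].copy()))
t=cap('top')
f=c['frame'].astype(int)
y=(f[...,0]>150)&(f[...,1]>110)&(f[...,2]<100)
n,l,s,cc=cv2.connectedComponentsWithStats(y.astype(np.uint8))
for i in range(1,n):
    if s[i,4]>8: print(s[i].tolist(),ray(c,*cc[i],.1255).round(4))
```

```text
{'time': 34.317, 'tcp_pos': [0.432, 0.255, 0.267], 'eef_rot': [179.994, 0.139, 21.715], 'ft_force': [-0.094, -0.416, 0.657], 'opening': 0.545, 'qpos': [22.094, 12.41, -14.295, 63.434, -0.005, 90.379]}
1127 [0.43227705 0.2589783  0.16061759] ((0.43301114439964294, 0.2569703459739685), (0.01498858630657196, 0.05782110616564751), 18.70081329345703)
[227, 196, 7, 7, 42] [0.3896 0.2321 0.1255]
[535, 198, 25, 19, 297] [0.6777 0.3402 0.1255]
[229, 204, 8, 8, 46] [0.3944 0.2252 0.1255]
[233, 212, 7, 7, 43] [0.4004 0.2191 0.1255]
[244, 225, 8, 7, 40] [0.4152 0.2105 0.1255]
[251, 230, 8, 7, 39] [0.4235 0.2082 0.1255]
[276, 238, 7, 7, 38] [0.4491 0.2098 0.1255]
```

View pics/w18.png

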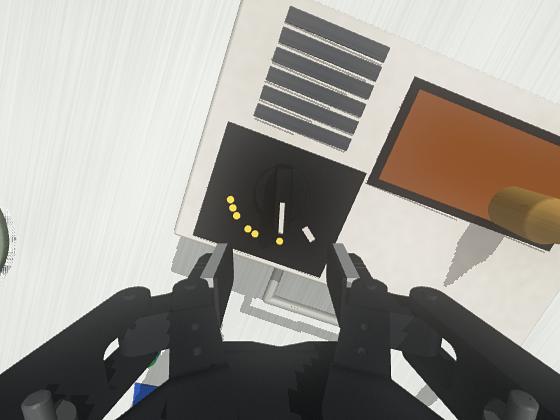

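Request:
{"fn": "apply_moves", "kwargs": {"plan": [{"hand":-0.1,"linear":[1,2,-30],"dr":[0,0,-3]},{"hand":-0.1,"linear":[1,2,-60],"dr":[0,0,-3]},{"hand":-0.1,"linear":[1,2,-90],"dr":[0,0,-3]},{"hand":-0.1,"linear":[1,2,-105],"dr":[0,0,-3]},{"hand":-0.1,"linear":[1,2,-105],"dr":[0,0,-3]}]}}

```text
time: 34.83
tcp_pos: [0.4315, 0.2557, 0.1592]
eef_rot: [180.0, 0.4, 18.6]
ft_force: [-0.8, 0.6, -0.3]
opening: 0.549
```

Request:
{"fn": "apply_moves", "kwargs": {"plan": [{"hand":-0.1,"linear":[0,0,0],"dr":[0,0,0]},{"hand":-0.1,"linear":[0,0,0],"dr":[0,0,0]}]}}

```text
time: 35.0
tcp_pos: [0.435, 0.2573, 0.164]
eef_rot: [-180.0, -0.1, 18.5]
ft_force: [0.1, 0.4, -0.0]
opening: 0.55
```

Run:
```python
from h import *
st();c=cap('wrist','w19.png');W=cloud(c)
m=(W[...,2]>.157)&(W[...,2]<.166)&(W[...,0]>.39)&(W[...,0]<.48)&(W[...,1]>.21)&(W[...,1]<.30)
P=W[m].astype(np.float32);print(len(P),P.mean(0),cv2.minAreaRect(P[:,:2].copy()))
```

```text
{'time': 35.0, 'tcp_pos': [0.435, 0.257, 0.164], 'eef_rot': [-179.996, -0.084, 18.545], 'ft_force': [0.127, 0.424, -0.017], 'opening': 0.55, 'qpos': [22.233, 17.295, -23.613, 49.009, -0.001, 93.688]}
2829 [0.43196002 0.25975907 0.16076237] ((0.4328513741493225, 0.2580401301383972), (0.04523725062608719, 0.049385812133550644), 59.756919860839844)
```

View pics/w19.png

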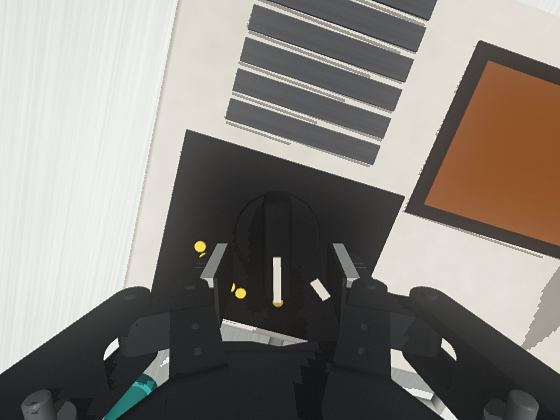

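Request:
{"fn": "apply_moves", "kwargs": {"plan": [{"hand":-0.1,"linear":[-1.5,0,-10],"dr":[0,0,0]},{"hand":-0.1,"linear":[-1.5,0,-18],"dr":[0,0,0]},{"hand":-0.1,"linear":[-1.5,0,-23],"dr":[0,0,0]},{"hand":-0.1,"linear":[-1.5,0,-23],"dr":[0,0,0]},{"hand":-0.1,"linear":[-1.5,0,-23],"dr":[0,0,0]}]}}

```text
time: 35.47
tcp_pos: [0.4326, 0.2572, 0.1401]
eef_rot: [180.0, 0.0, 18.5]
ft_force: [1.2, 0.3, 0.1]
opening: 0.547
```

Request:
{"fn": "apply_moves", "kwargs": {"plan": [{"hand":1,"linear":[0,0,0],"dr":[0,0,0]},{"hand":1,"linear":[0,0,0],"dr":[0,0,0]},{"hand":1,"linear":[0,0,0],"dr":[0,0,0]},{"hand":1,"linear":[0,0,0],"dr":[0,0,0]},{"hand":1,"linear":[0,0,0],"dr":[0,0,0]}]}}

```text
time: 35.88
tcp_pos: [0.4333, 0.2574, 0.1406]
eef_rot: [-180.0, -0.1, 18.5]
ft_force: [0.8, 0.5, 3.3]
opening: 0.163
```

Request:
{"fn": "apply_moves", "kwargs": {"plan": [{"hand":1,"linear":[0,0,0],"dr":[0,0,-5]},{"hand":1,"linear":[0,0,0],"dr":[0,0,-10]},{"hand":1,"linear":[0,0,0],"dr":[0,0,-15]},{"hand":1,"linear":[0,0,0],"dr":[0,0,-20]},{"hand":1,"linear":[0,0,0],"dr":[0,0,-25]}]}}

```text
time: 36.3
tcp_pos: [0.4332, 0.2574, 0.1405]
eef_rot: [-180.0, -0.1, -6.7]
ft_force: [0.5, -0.4, 3.5]
opening: 0.158
```

Request:
{"fn": "apply_moves", "kwargs": {"plan": [{"hand":1,"linear":[0,0,0],"dr":[0,0,-5]},{"hand":1,"linear":[0,0,0],"dr":[0,0,-9.5]},{"hand":1,"linear":[0,0,0],"dr":[0,0,-9.5]},{"hand":1,"linear":[0,0,0],"dr":[0,0,-9.5]}]}}

```text
time: 36.63
tcp_pos: [0.4331, 0.2574, 0.1405]
eef_rot: [-179.9, -0.1, -15.9]
ft_force: [1.3, -0.3, 6.2]
opening: 0.161
```

Run:
```python
from h import *
st();c=cap('wrist','w20.png')
```

```text
{'time': 36.633, 'tcp_pos': [0.433, 0.257, 0.141], 'eef_rot': [-179.947, -0.059, -15.85], 'ft_force': [1.348, -0.321, 6.242], 'opening': 0.161, 'qpos': [22.324, 18.605, -25.638, 45.678, 0.005, 128.174]}
```

View pics/w20.png

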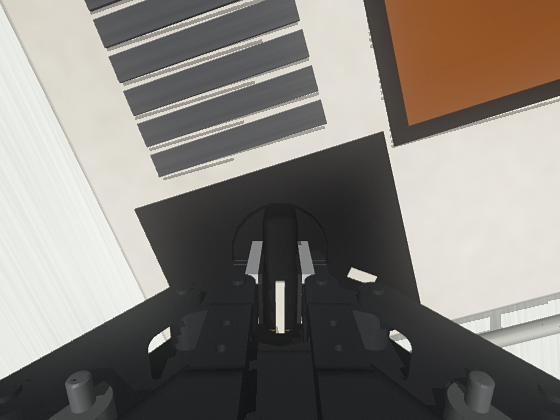

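Dial turned with the gripper to the two-dot direction. Release, lift and back away.

Request:
{"fn": "apply_moves", "kwargs": {"plan": [{"hand":-0.1,"linear":[0,0,0],"dr":[0,0,0]},{"hand":-0.1,"linear":[0,0,0],"dr":[0,0,0]},{"hand":-0.1,"linear":[0,0,0],"dr":[0,0,0]},{"hand":-0.1,"linear":[0,0,30],"dr":[0,0,0]},{"hand":-0.1,"linear":[0,0,65],"dr":[0,0,0]}]}}

```text
time: 37.1
tcp_pos: [0.4301, 0.2561, 0.203]
eef_rot: [179.7, 0.3, -15.9]
ft_force: [1.2, 0.0, 0.4]
opening: 0.554
```

Request:
{"fn": "apply_moves", "kwargs": {"plan": [{"hand":-0.1,"linear":[0,0,35],"dr":[0,0,0]},{"hand":-0.1,"linear":[0,-20,70],"dr":[0,0,0]},{"hand":-0.1,"linear":[0,-50,90],"dr":[0,0,0]},{"hand":-0.1,"linear":[0,-85,90],"dr":[0,0,0]},{"hand":-0.1,"linear":[0,-120,90],"dr":[0,0,0]}]}}

```text
time: 37.52
tcp_pos: [0.4331, 0.1365, 0.2964]
eef_rot: [-179.9, -0.2, -15.8]
ft_force: [2.0, -0.2, -0.2]
opening: 0.552
```

Request:
{"fn": "apply_moves", "kwargs": {"plan": [{"hand":-0.1,"linear":[0,-40,0],"dr":[0,0,0]},{"hand":-0.1,"linear":[0,-80,0],"dr":[0,0,0]},{"hand":-0.1,"linear":[0,-120,0],"dr":[0,0,0]},{"hand":-0.1,"linear":[0,-160,0],"dr":[0,0,0]},{"hand":-0.1,"linear":[0,-180,0],"dr":[0,0,0]}]}}

```text
time: 37.93
tcp_pos: [0.4321, -0.0463, 0.2947]
eef_rot: [179.9, 0.0, -16.1]
ft_force: [0.7, 0.5, 0.6]
opening: 0.553
```

Run:
```python
from h import *
st();t=cap('top','t21.png');s=cap('scene','s21.png');stands(t)
cv2.imwrite('pics/t21c.png',cv2.resize(t['frame'][150:290,115:255],None,fx=4,fy=4,interpolation=cv2.INTER_CUBIC)[:,:,::-1])
for c in (t,s):
    W=cloud(c);z=W[...,2]
    m=(z>.157)&(z<.17)&(W[...,0]>.39)&(W[...,0]<.48)&(W[...,1]>.21)&(W[...,1]<.30)
    P=W[m].astype(np.float32);print(len(P),cv2.minAreaRect(P[:,:2].copy()))
    m2=(W[...,0]>.5)&(W[...,0]<.6)&(z>.086)&(z<.105)&(W[...,1]<.135)&(W[...,1]>.06)
    print('handle',np.median(W[m2],0))
```

```text
{'time': 37.933, 'tcp_pos': [0.432, -0.046, 0.295], 'eef_rot': [179.924, 0.003, -16.12], 'ft_force': [0.742, 0.549, 0.596], 'opening': 0.553, 'qpos': [-15.809, 4.072, -20.071, 65.862, -0.076, 90.311]}
[239, 142, 9, 10, 80] mean [0.8093 0.0477 0.0681] circ 0.809 0.0476 0.0172 [64 99 67]
[285, 158, 20, 15, 89] mean [ 0.736  -0.1367  0.0868] circ 0.741 -0.1361 0.0355 [56 32 31]
[272, 161, 11, 10, 50] mean [ 0.7345 -0.0756  0.0855] circ 0.7364 -0.075 0.0211 [72 33 32]
[385, 180, 9, 10, 79] mean [ 0.6745 -0.4663  0.0707] circ 0.6742 -0.4652 0.0173 [ 63 100  67]
83 ((0.43351802229881287, 0.2543472647666931), (0.05593983456492424, 0.014566098339855671), 74.69220733642578)
handle [0.54963235 0.12110421 0.09401939]
87 ((0.43582963943481445, 0.2566056251525879), (0.05759069696068764, 0.018927138298749924), 78.30731201171875)
handle [0.55125345 0.12152912 0.09402321]
```

View pics/t21c.png

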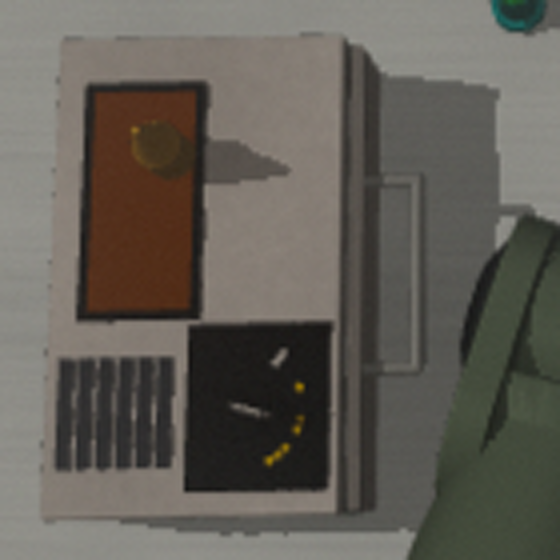

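View pics/s21.png

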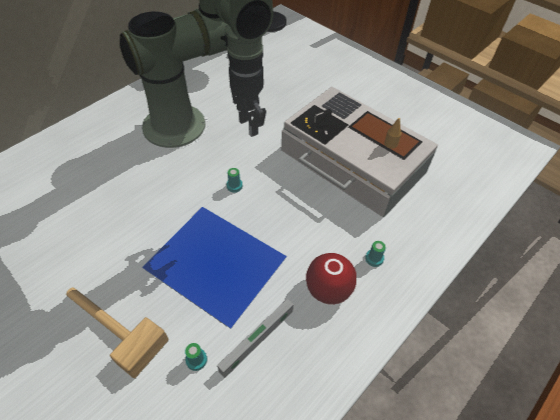

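Request:
{"fn": "apply_moves", "kwargs": {"plan": [{"hand":-0.1,"linear":[0,0,0],"dr":[0,0,0]},{"hand":-0.1,"linear":[0,0,0],"dr":[0,0,0]},{"hand":-0.1,"linear":[0,0,0],"dr":[0,0,0]},{"hand":-0.1,"linear":[0,0,0],"dr":[0,0,0]}]}}

```text
time: 38.37
tcp_pos: [0.4325, -0.0417, 0.2949]
eef_rot: [-180.0, 0.0, -15.8]
ft_force: [1.1, 0.4, -0.2]
opening: 0.556
```

```bash
python3 -c "
from h import *
st();print(manip.hand_in())"
```

```text
{'time': 38.367, 'tcp_pos': [0.433, -0.042, 0.295], 'eef_rot': [-179.991, 0.015, -15.839], 'ft_force': [1.079, 0.402, -0.196], 'opening': 0.556, 'qpos': [-15.263, 4.065, -20.055, 65.895, 0.009, 90.576]}
the job is handed in; nothing more can be done
None
```

The job is done and handed in at 38.4 s. I pulled the drawer to its stop, where it held, and all five emblem stands were there to load. Each stands in its own pocket: blue in the pocket nearest the dial end, then yellow, orange, red and green. I then slid the drawer home and turned the dial one click, from one dot to two.

Last checks:
- **Stands:** all five were seen upright in separate pockets just before the drawer closed. I could not see them once it was shut.
- **Drawer:** the handle is back at its starting position, y = 0.1215 m, which is fully home.
- **Dial:** the bar turned 34.9° against the 34.4° expected for one click, and lies within about 1° of the two-dot mark.
- **Bystanders:** the bowl, plumb bob, spirit level, mallet and the three turquoise look-alikes all look unmoved.

Things that did not go cleanly:
- **Green stand:** it first touched the pocket rim with about 17 N. I lifted it, re-centred it and it went in.
- **Red and yellow stands:** they were pressed onto the pocket floor with about 44 N and 66 N at the wrist before I eased off. Both are below the 120 N wrist limit. The push went through the held stand, so I do not expect it to count against the 40 N limit on the gripper body.
- **Cameras:** they disagreed by up to 3 mm on the pocket positions. I placed the stands by the wrist camera.

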